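# Pack the ring weights on the post of their carton and shut it

### The job

Pack away the steel ring weights: thread every ring lying on the bench down the post inside the carton, the largest at the bottom and each next smaller one on top of it, all lying flat and fully home. Then fold the carton's two side flaps down flat, and after them fold the lid flap down flat over them. Leave the bottle, the jar and the tube rack standing where they are.

Things in the scene. Friction and masses are not known exactly. Their poses are not given: they have to be found in the camera images.
- carton: open cardboard carton fixed to the bench, outside 140 (its x) by 210 (its y) by 90 mm high, walls and floor 4 mm. Origin at the centre of its underside, z up. An upright metal post, 16 mm in diameter, its tip tapered over the last 8 mm, stands on the middle of its floor, its top 78 mm above the underside. Flaps are hinged on three top edges; the -x edge, towards the robot, has none
- post_foot (a point): centre of the post's foot, on the upper face of the carton's floor (4 mm above the carton's underside); axes as the carton's
- flap_right (a joint): side flap, cardboard 130 long, 75 wide, 3 mm, hinged on the carton's -y top edge (carton frame y = -105, z = 90 mm). 0 = folded flat over the box, pointing inwards (+y), 1.57 = upright, more = leaning outwards; starts open. Stiff crease: it stays where it is left; about 1 N at its edge moves it. Flaps pass through one another
- flap_right_edge (a point): middle of the free edge of the right side flap, on its outer face, 75 mm from the hinge
- flap_left (a joint): side flap as flap_right, hinged along the carton's +y top edge (carton frame y = +105, z = 90 mm), pointing inwards (-y) when folded down at 0; grows as it opens, stays where it is left
- flap_left_edge (a point): middle of the free edge of the left side flap, on its outer face, 75 mm from the hinge
- flap_lid (a joint): lid flap, cardboard 206 (along y) by 136 by 3 mm, hinged along the carton's +x top edge, the one away from the robot (carton frame x = +70, z = 94 mm). 0 = folded down flat over the whole box, pointing to -x, 1.57 = upright, more = leaning away from the box; starts open. Stays where it is left; about 1 N at its edge moves it
- flap_lid_edge (a point): middle of the free edge of the lid flap, on its outer face, 136 mm from the hinge
- ring_a: plain steel ring weight, outer diameter 69 mm, 16 mm thick, with a 21 mm hole through it; lies flat on the bench at the start, or is absent. Origin on its axis at the face that is underneath at the start, z along its axis (up at the start); either way up will do
- ring_b: plain steel ring weight, outer diameter 60 mm, 16 mm thick, with a 21 mm hole through it; lies flat on the bench at the start, or is absent. Origin on its axis at the face that is underneath at the start, z along its axis (up at the start); either way up will do
- ring_c: plain steel ring weight, outer diameter 51 mm, 16 mm thick, with a 21 mm hole through it; lies flat on the bench at the start, or is absent. Origin on its axis at the face that is underneath at the start, z along its axis (up at the start); either way up will do
- ring_d: plain steel ring weight, outer diameter 42 mm, 16 mm thick, with a 21 mm hole through it; lies flat on the bench at the start, or is absent. Origin on its axis at the face that is underneath at the start, z along its axis (up at the start); either way up will do
- ring_e: plain steel ring weight, outer diameter 33 mm, 16 mm thick, with a 21 mm hole through it; lies flat on the bench at the start, or is absent. Origin on its axis at the face that is underneath at the start, z along its axis (up at the start); either way up will do
- reagent_bottle: bystander: amber bottle with a black cap, 72 mm in diameter, 150 mm tall; origin at the centre of its foot
- sample_jar: bystander: clear jar with a white cap, 60 mm in diameter, 70 mm tall; origin at the centre of its foot
- tube_rack: bystander: white test-tube rack, 70 by 200 mm, 70 mm high, with glass tubes up to 133 mm high; origin at the centre of its foot
Things that resemble listed ones, but are neither listed nor needed, are in the scene too. What is shaped like the ring_d but black or yellow is not meant. Leave any blue look-alike of the ring_c alone.

How it is judged:
By the outcome, as a careful person would: the job done as asked, in the order asked, and still so for the second after the job is handed in, with the robot touching nothing.
Of ring_a, ring_b, ring_c, ring_d, ring_e only 3 to 4 are there at a start; the rules pass over those that are not, and their reading is None.
At some moment in a run one of ring_a, ring_b, ring_c, ring_d, ring_e may be knocked a few centimetres aside while the robot is not near it.
It also fails if it takes over 210 s, if anything falls off the work surface, if the arm or the gripper's body presses on something with over 40 N, if the wrist force passes 120 N, or if a joint passes its speed limit or range.

### The arm

A 6-joint arm with a two-finger parallel gripper is mounted at the origin on the work surface. World frame = base frame: x ahead of the robot, y to its left, z up, the work surface at z = 0. Lengths are in m, angles in degrees, forces in N, time in s.
With the tool pointing down it reaches from about 0.3 to 0.75 m from the base axis. Payload 8.5 kg.
Tool frame: the origin (TCP) lies midway between the tips of the shut fingers; the grasp point (between the pads) lies 19 mm behind it; z points along the fingers, y is the line along which they close (so a half turn about z gives the same grasp; the last joint's range is limited). The gripper opens to 85 mm and grips with 20 to 120 N. Pads are 22 mm wide; open, the fingers measure 114 mm over their backs; the gripper's body (76 mm by 85 mm) begins 54 mm behind the grasp point. The pads swing forward as they close: fully open they stand 13 mm farther back than shut.
Start: joints at [59.857, 21.807, 74.336, -0, 83.858, -12.336], TCP at [0.168, 0.524, 0.231] pointing down, gripper open.
Joint ranges: [-178.18, 178.18], [-50.72, 133.34], [12.68, 142.11], [-81.47, 261.47], [9.98, 163.14], [-165.26, 165.26]. Speed limits (degrees/s): [136.94, 136.94, 180, 180, 180, 180].

### API

Orientations are given as a 3x3 rotation matrix whose columns are the frame's x, y, z axes.
In Python, from rig import env, get_image, close_job gives the robot as it stands.
- The arm moves only by the tool step_arm, never from a script. Its argument "targets" is a list of rows, each a list of 2 entries, a list of its own where there are three numbers: the shift along the tool's x, y, z as a fraction of full scale, then the turn, a rotation vector about the tool's x, y, z as a fraction of full scale. In form: [[[x, y, z], [wx, wy, wz]], ...]. A call has 1 to 10 rows; each row is the pose to reach, as a shift and turn from the pose commanded when the call began, along the tool's axes at that moment; what a row does not reach only later rows make up. Full scale, the value 1, is 0.3 m for a shift and 45 degrees for a turn. A row lasts 1/12 s, in which the tool goes at most 41.7 mm and 7.16 degrees, less where a joint would pass 70% of its speed; a pose out of reach is approached as far as the arm can. A call with a number of a shift or a turn outside -1 to 1 is refused whole. A call with a gripper value outside its range is refused whole. "jaw" is the finger opening in mm, from 0 to 85.4, set as the call begins (left out, the last holds). The fingers move at their own pace and stop on an object; "grip_force" is the grip in N (left out, the last holds). Time passes only in rows, so rows that repeat a pose let the fingers close. It gives the time, the measured TCP pose, the force, the opening and the grip force at its end, in the units of the state.
- env.observe(): the state, without advancing time (a new reading comes with each control period).
- get_image(name): name is "side" or "top" or "wrist"; returns a dict with "img" (384x512x3 uint8, red, green, blue), "z_map" (384x512 float32, m along the optical axis (not along the pixel's ray), 0 where there is no reading), "intrinsics" (3x3 intrinsics, pixels), "rvec" (rotation vector, rad) and "tvec" (3), from world to camera coordinates, as OpenCV has them. Camera axes: x right, y down, z forward; pixel columns grow to the right and rows downward; lengths in m; the calibration is good to about 2 mm. A picture is of the moment at which its call begins.
- close_job(): hands the job in; it is judged then, once.
The state is a dict: "time_s": time; "q": joint angles; "qvel": joint speeds; "joint_efforts": joint torques, N m; "position": TCP position; "tool_rot": TCP orientation; "ft_force": force on the tool from outside, world axes, zero at the start; "wrist_torque": the same for the moment, N m; "grip_width": finger opening in m; "gripper_force": force on a finger pad.
Only numpy, scipy, OpenCV 4.12 (cv2) and the standard library are available. Lean on these libraries where they do the work, as an engineer would, in place of code of your own. Each camera call takes 0.05 s, during which the arm holds its last target. There are 200 camera calls.

## Working session

There is one attempt and no reset: what is moved stays moved. The work goes in short steps, Python scripts to look and compute and a tool call to move; the robot and the scene stay as the last step left them, time stands still between calls to the robot, and variables do not carry over. Pictures are saved under pics/ and viewed, at most 14 in all, crops included, and the job is handed in when it is done.

Besides the shell and the picture viewer there is one more tool, called after "Call:" by a JSON object that holds its "name" and its "arguments". step_arm: Moves the arm, as the interface text tells. Its arguments: {"type":"object","properties":{"targets":{"type":"array","items":{"type":"array"}},"jaw":{"type":"number"},"grip_force":{"type":"number"}},"required":["targets"]}

```bash
ls; mkdir -p pics
cat > h.py <<'E'
import numpy as np, cv2
from rig import env, get_image, close_job
def cam(n):
    d=get_image(n); d['R']=cv2.Rodrigues(np.array(d['rvec'],float))[0]; d['t']=np.array(d['tvec'],float).ravel(); d['K']=np.array(d['intrinsics'],float); return d
def ray(d,u,v,z):
    r=d['R'].T@np.linalg.inv(d['K'])@np.array([u,v,1.]); c=-d['R'].T@d['t']; return c+r*(z-c[2])/r[2]
def pts(d):
    z=d['z_map']; v,u=np.mgrid[:z.shape[0],:z.shape[1]]
    p=np.stack([u,v,np.ones_like(u)],-1)@np.linalg.inv(d['K']).T*z[...,None]
    return (p-d['t'])@d['R']
def proj(d,p):
    q=d['K']@(d['R']@np.array(p,float)+d['t']); return q[:2]/q[2]
def save(img,n): cv2.imwrite('pics/'+n,img[...,::-1])
def st():
    o=env.observe(); print(o['time_s'],np.round(o['position'],4),np.round(o['tool_rot'],3).tolist(),np.round(o['q'],1),'F',np.round(o['ft_force'],1),'w',round(o['grip_width'],4),o['gripper_force']); return o
def shift(dw,o=None):
    o=o or env.observe(); return np.round(np.array(o['tool_rot']).T@np.array(dw)/0.3,4)
E
python3 - <<'E'
from h import *
st()
for n in('top','side'):
    d=cam(n); np.savez(n+'.npz',**d); save(cv2.resize(d['img'],(800,600)),n+'0.png'); print(n,-d['R'].T@d['t'],d['K'][0,0],d['R'].tolist())
E
```

```text
pics
0.0 [0.1681 0.5234 0.2307] [[-0.952, 0.306, -0.001], [0.306, 0.952, -0.001], [0.0, -0.001, -1.0]] [ 59.9  21.8  74.4  -0.   83.9 -12.3] F [-0.4  0.3 -0.6] w 0.0852 0.0
top [ 0.46491872 -0.03887604  0.95436241] 348.8567248256799 [[-0.02828523438478381, -0.9994643615515353, 0.01646011859555868], [-0.9888891680871668, 0.02557426899720161, -0.14643828053186833], [0.14593888705779973, -0.02041927407232677, -0.9890828552202743]]
side [ 0.44541722 -1.12266974  0.77310307] 460.6094053413887 [[0.9920638038403486, -0.12569935132857496, -0.0030136664369576835], [-0.07098381982869113, -0.5401241761889353, -0.8385864127320164], [0.1037820140118011, 0.8321451480191417, -0.5447602648834209]]
```

View pics/top0.png

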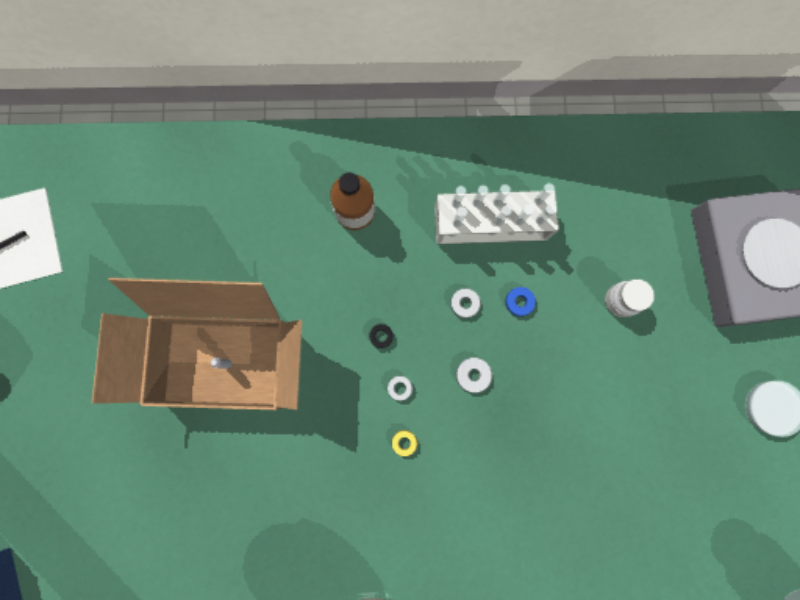

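View pics/side0.png

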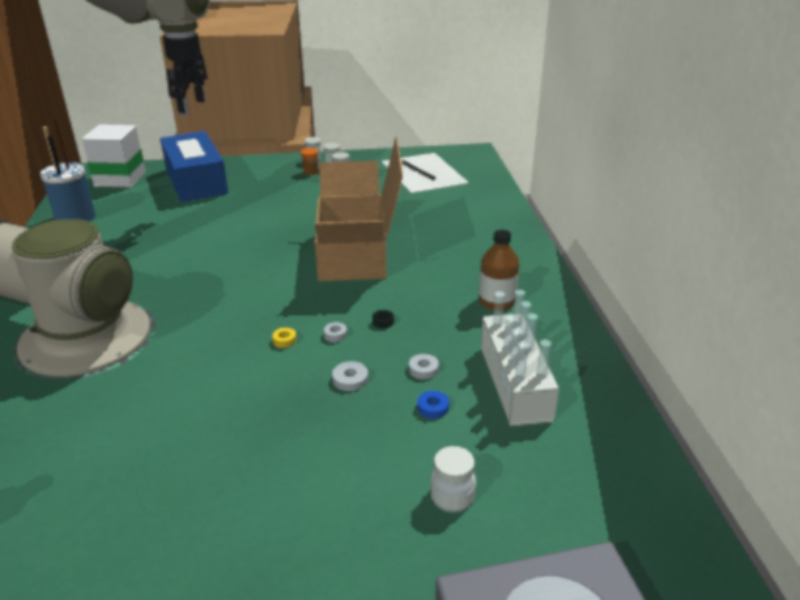

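The top view shows three grey steel rings at about (474,375), (466,303) and (400,388). The look-alikes are black (381,337), yellow (404,443) and blue (521,301), which I leave alone. The carton is at about (215,360), with both side flaps and the lid open. The side view shows the same three steel rings.

```bash
cat > rings.py <<'E'
from h import *
def rings(d,zt=0.016,dbg=False):
    img=d['img']; P=pts(d); hsv=cv2.cvtColor(img,cv2.COLOR_RGB2HSV)
    m=((hsv[...,1]<60)&(hsv[...,2]>90)&(P[...,2]>0.006)&(P[...,2]<0.03)).astype(np.uint8)
    out=[]
    cs,_=cv2.findContours(m,cv2.RETR_EXTERNAL,cv2.CHAIN_APPROX_NONE)
    for c in cs:
        if cv2.contourArea(c)<60: continue
        W=np.array([ray(d,u,v,zt)[:2] for u,v in c[:,0]])
        (x,y),r=cv2.minEnclosingCircle(W.astype(np.float32)); out.append((c[:,0].mean(0).round(),round(x,4),round(y,4),'D',round(2*r,4),'A',round(2*np.sqrt(cv2.contourArea((W*1e4).astype(np.float32))/np.pi)/1e4,4)))
    return out
E
python3 - <<'E'
from rings import *
T=dict(np.load('top.npz')); S=dict(np.load('side.npz'))
for d in(T,S):
    for r in rings(d): print(*r)
P=pts(T)
# masks for carton: wood colour
hsv=cv2.cvtColor(T['img'],cv2.COLOR_RGB2HSV)
m=(hsv[...,0]<25)&(hsv[...,1]>60)&(P[...,1]>0.05)&(P[...,1]<.45)&(P[...,0]<.65)
# rim: z within 0.086..0.094
for lo,hi in((.084,.094),):
    q=P[m&(P[...,2]>lo)&(P[...,2]<hi)]; print(len(q),q.min(0),q.max(0))
    print(cv2.minAreaRect(q[:,:2].astype(np.float32)))
big=cv2.resize(T['img'][190:290,50:210],(800,500),interpolation=cv2.INTER_CUBIC); save(big,'carton.png')
big=cv2.resize(T['img'][170:300,225:355],(600,600),interpolation=cv2.INTER_CUBIC); save(big,'rings.png')
E
```

```text
[495. 261.] 0.3994 -0.6971 D 0.1017 A 0.0929
[255. 248.] 0.4509 -0.0555 D 0.0414 A 0.0388
[303. 240.] 0.4698 -0.1831 D 0.0603 A 0.0573
[297. 194.] 0.594 -0.1738 D 0.0511 A 0.0483
[312. 151.] 0.7152 -0.2299 D 0.2046 A 0.0532
[289. 319.] 0.5931 -0.4608 D 0.0599 A 0.0355
[224. 240.] 0.4696 -0.1887 D 0.0711 A 0.0633
[271. 234.] 0.5962 -0.1804 D 0.064 A 0.0538
[327. 250.] 0.734 -0.2281 D 0.2288 A 0.0782
[214. 212.] 0.4499 -0.0635 D 0.0582 A 0.0452
[ 55. 221.] 0.0071 -0.0133 D 0.2258 A 0.1572
[ 76. 114.] -0.0705 0.7182 D 0.1594 A 0.0898
[69. 39.] -0.3429 1.87 D 0.4273 A 0.1937
[361.  71.] 0.9108 0.9727 D 2.1346 A 0.3801
681 [0.42690506 0.12879727 0.08401151] [0.57623325 0.3509789  0.09398418]
((0.5012546181678772, 0.2407948523759842), (0.21816515922546387, 0.14094053208827972), 86.23567962646484)
```

View pics/carton.png

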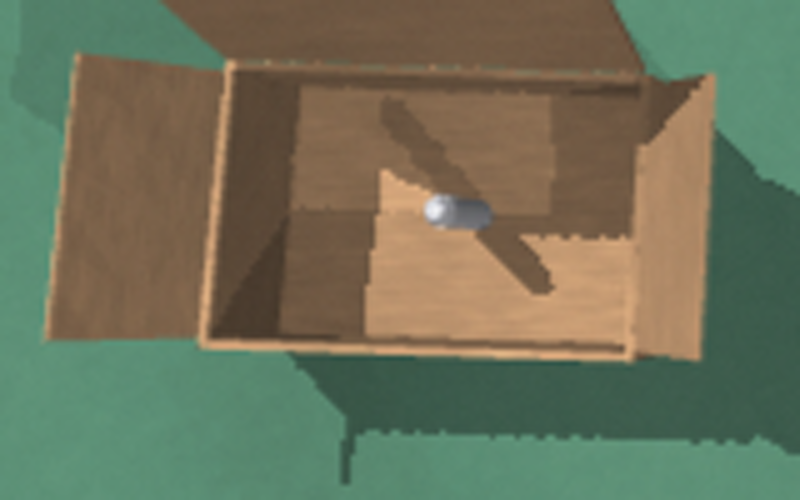

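View pics/rings.png

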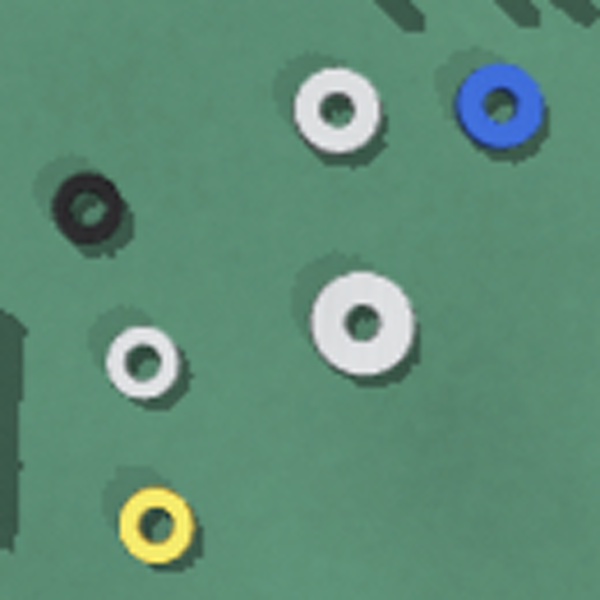

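Rings present: b (60 mm) at (0.470,-0.183), c (51 mm) at (0.594,-0.174) and d (42 mm) at (0.451,-0.056). The crop confirms they are plain grey steel, while the blue twin of c and the black and yellow twins of d are clearly different. In the carton crop the post tip is at (440,210), and the rim corners are at (228,62), (642,72), (632,358) and (203,346).

Run:
```python
from h import *
T=dict(np.load('top.npz'))
c=[(228,62),(642,72),(632,358),(203,346)]
C=np.array([ray(T,50+u/5-.4,190+v/5-.4,.09) for u,v in c]); print(C.round(4)); print(C.mean(0))
for a,b in((0,1),(1,2),(2,3),(3,0)): print(np.linalg.norm(C[a]-C[b]),np.degrees(np.arctan2(*(C[b]-C[a])[1::-1])))
print('tip',ray(T,50+440/5-.4,190+210/5-.4,.078))
print('foot',ray(T,50+482/5-.4,190+213/5-.4,.004))
P=pts(T)
print('lid top edge',[P[int(v*.64),int(u*.64)] for u,v in((115,283),(190,284),(260,287),(190,300))])
print('left flap',[P[int(v*.64),int(u*.64)] for u,v in((100,360),(125,360))])
print('right flap',[P[int(v*.64),int(u*.64)] for u,v in((297,360),(288,360))])
d=cam('wrist'); o=env.observe(); R=np.array(o['tool_rot'])
print('wristcam in tool', R.T@(-d['R'].T@d['t']-o['position']), (d['R']@R).round(3).tolist(), d['K'][0,0])
```

```text
[[0.5762 0.3387 0.09  ]
 [0.5658 0.1345 0.09  ]
 [0.4264 0.1388 0.09  ]
 [0.4381 0.3454 0.09  ]]
[0.50163188 0.23936307 0.09      ]
0.20443377439150073 -92.91120305783811
0.1394287283185674 178.2317108637141
0.206920243864118 86.75410860412492
0.13819261118817064 -2.78758904791632
tip [0.50087713 0.23662095 0.078     ]
foot [0.50168076 0.23735305 0.004     ]
lid top edge [array([0.60656483, 0.33304485, 0.2145385 ]), array([0.60235472, 0.22807051, 0.22320188]), array([0.5957349 , 0.13339627, 0.22272401]), array([0.58821143, 0.24938434, 0.16290904])]
left flap [array([0.50614748, 0.38028005, 0.15026257]), array([0.50679576, 0.35990649, 0.11734734])]
right flap [array([0.49814224, 0.09447418, 0.15271143]), array([0.49981891, 0.11378275, 0.12171181])]
wristcam in tool [ 0.07590729  0.00026927 -0.14297559] [[-0.0, 1.0, -0.001], [-0.955, -0.0, -0.296], [-0.296, 0.001, 0.955]] 278.6780204346531
```

```bash
cat > go.py <<'E'
import sys
from h import *
from scipy.spatial.transform import Rotation as Ro
# usage: go.py x y z [xang_deg]
o=env.observe(); a=[float(v) for v in sys.argv[1:]]
R=np.array(o['tool_rot']); ang=np.radians(a[3] if len(a)>3 else np.degrees(np.arctan2(R[1,0],R[0,0])))
x=np.array([np.cos(ang),np.sin(ang),0]); z=np.array([0,0,-1.]); G=np.stack([x,np.cross(z,x),z],1)
rv=Ro.from_matrix(R.T@G).as_rotvec(degrees=True)/45
print('shift',shift(np.array(a[:3])-o['position'],o),'turn',rv.round(4),'pos',np.round(o['position'],4),'F',np.round(o['ft_force'],1),'t',o['time_s'])
E
python3 go.py 0.50 0.238 0.30 177
```

```text
shift [-1.3443 -0.5678 -0.2302] turn [-0.0013 -0.0004 -0.3291] pos [0.1681 0.5235 0.2308] F [-0.9  0.1  0.2] t 0.15
```

Call:
{"name": "step_arm", "arguments": {"targets": [[[-0.7,-0.3,-0.23],[0,0,0]],[[-0.7,-0.3,-0.23],[0,0,0]],[[-0.7,-0.3,-0.23],[0,0,0]],[[-0.7,-0.3,-0.23],[0,0,0]],[[-0.7,-0.3,-0.23],[0,0,0]],[[-0.7,-0.3,-0.23],[0,0,0]],[[-0.7,-0.3,-0.23],[0,0,0]],[[-0.7,-0.3,-0.23],[0,0,0]]]}}

```text
time_s: 0.82
position: [0.3415, 0.3729, 0.3004]
tool_rot: [[-0.951, 0.309, 0.0], [0.309, 0.951, 0.0], [0.0, 0.0, -1.0]]
ft_force: [0.1, -0.9, -0.3]
grip_width: 0.0854
gripper_force: 0.0
```

Call:
{"name": "step_arm", "arguments": {"targets": [[[-0.644,-0.268,0],[0,0,-0.33]],[[-0.644,-0.268,0],[0,0,-0.33]],[[-0.644,-0.268,0],[0,0,-0.33]],[[-0.644,-0.268,0],[0,0,-0.33]],[[-0.644,-0.268,0],[0,0,-0.33]],[[-0.644,-0.268,0],[0,0,-0.33]],[[-0.644,-0.268,0],[0,0,-0.33]],[[-0.644,-0.268,0],[0,0,-0.33]],[[-0.644,-0.268,0],[0,0,-0.33]],[[-0.644,-0.268,0],[0,0,-0.33]]]}}

```text
time_s: 1.65
position: [0.4987, 0.2395, 0.3006]
tool_rot: [[-0.999, 0.049, 0.0], [0.049, 0.999, 0.0], [-0.0, 0.0, -1.0]]
ft_force: [0.0, 0.5, -0.6]
grip_width: 0.0856
gripper_force: 0.0
```

Run:
```python
from h import *
st(); d=cam('wrist'); np.savez('w1.npz',**d); save(cv2.resize(d['img'],(800,600)),'w1.png')
print(-d['R'].T@d['t'])
```

```text
1.65 [0.4987 0.2395 0.3006] [[-0.999, 0.049, 0.0], [0.049, 0.999, 0.0], [-0.0, 0.0, -1.0]] [ 13.4  19.9  65.8   0.   94.2 -73.8] F [ 0.   0.5 -0.6] w 0.0856 0.0
[0.42298288 0.24354425 0.44358637]
```

View pics/w1.png

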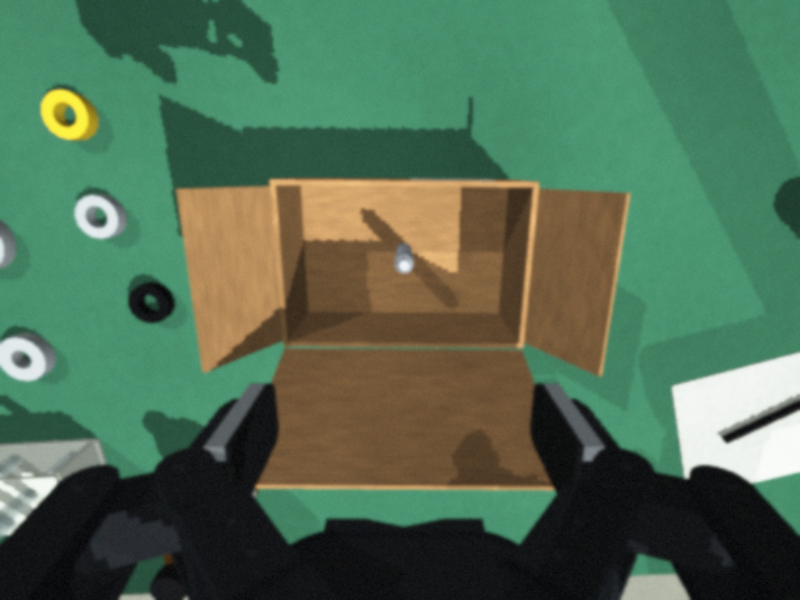

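The wrist view shows the post tip at (404,265). The rim corners are at (272,181), (537,184), (522,348) and (286,347).

Run:
```python
from h import *
d=dict(np.load('w1.npz'))
f=.64
C=np.array([ray(d,u*f-.2,v*f-.2,.09) for u,v in((272,181),(537,184),(522,348),(286,347))]); print(C.round(4),C.mean(0))
for a,b in((0,1),(1,2),(2,3),(3,0)): print(np.linalg.norm(C[a]-C[b]),np.degrees(np.arctan2(*(C[b]-C[a])[1::-1])))
# post tip: bright grey blob
hsv=cv2.cvtColor(d['img'],cv2.COLOR_RGB2HSV); P=pts(d)
sub=(slice(150,185),slice(245,275))
print(hsv[150:182,252:266,1]); print((P[150:182:1,252:266,2]*1000).astype(int))
```

```text
[[0.4255 0.141  0.09  ]
 [0.4379 0.3477 0.09  ]
 [0.5763 0.3403 0.09  ]
 [0.565  0.1338 0.09  ]] [0.50117993 0.24069578 0.09      ]
0.207121962783478 86.55173534609096
0.1385499593538608 -3.078878548595881
0.20676841014458375 -93.12718370200523
0.13971137976925463 177.06437880479018
[[127 131 132 125 129 129 124 131 125 123 128 126 127 127]
 [128 127 130 129 133 130 127 125 120 128 126 126 128 128]
 [135 133 133 131 131 130 127 126 127 123 124 126 126 124]
 [137 132 135 127 137 127 128 128 124 125 127 125 124 126]
 [124 127 134 125 120 120 115 123 124 121 124 127 126 129]
 [122 124 118 106  82  64  80  98 110 117 123 124 127 126]
 [125 118  96  59  21  13  15  33  66  95 115 126 124 127]
 [122 108  58  17  16  16  14  10  12  55  95 118 124 126]
 [117  80  23   9  19  30  22  21  20  13  68 108 123 127]
 [111  59   5  19  24  21  27  25  20   5  44  95 121 127]
 [108  60   4  12  25  24  20  25  22  13  37  86 116 126]
 [103  58   2  19  20  31  22  23  26  16  11  77 111 127]
 [105  54   4  18  21  20  20  24  21  25   3  45 101 126]
 [ 97  38   8  22  17  21  21  19  26  27  12  26
[... 2261 characters left out ...]
0  74  78  78  80  80  78  77  79  75  74   3   5]
 [  5   4 443  76  77  78  78  78  77  78  75  71   4   2]
 [  3   4  72  74  76  78  78  78  78  75  72   4   6   3]
 [  4   4   4  71  72  74  75  75  74  71   4   5   3   4]
 [  4   5   4   3   4  69  70  69   6   4   3   3   4   4]
 [  5   4   5   4   3   4   3   3   5   4   3   5   4   5]
 [  5   5   4   5   5   3   3   3   3   4   3   4   5   4]
 [  5   3   3   3   5   5   3   3   4   5   2   5   3   2]
 [  3   4   3   5   3   4   4   4   3   4   3   2   4   4]
 [  4   4   3   5   5   4   4   5   3   4   4   5   3   2]
 [  4   3   4   5   3   4   4   3   4   3   5   3   5   2]
 [  4   3   4   3   2   6   4   4   4   4   5   3   3   4]]
```

```bash
python3 - <<'E'
from h import *
d=dict(np.load('w1.npz')); P=pts(d)
print('tip w',ray(d,258.1,170,.078), ray(d,258.4,169.8,.077))
s=(slice(160,182),slice(250,268)); m=(P[...,2]>.074)&(P[...,2]<.084); mm=np.zeros_like(m); mm[s]=m[s]; print(P[mm].mean(0),mm.sum())
T=dict(np.load('top.npz')); Q=pts(T)
for r in range(224,240): print(r,(Q[r,130:152,2]*1000).astype(int))
E
python3 go.py 0.47 -0.183 0.16
```

```text
tip w [0.50051414 0.24008315 0.078     ] [0.50047388 0.24048834 0.077     ]
[0.49944509 0.24029508 0.07709632] 64
224 [5 3 3 7 7 6 3 4 4 0 2 5 3 4 6 4 3 5 6 3 3 2]
225 [5 6 4 3 4 3 6 3 1 1 4 3 5 4 2 5 4 3 2 2 4 4]
226 [  4   4   4   5   3   3   6   3   7   6   3   3   6   3   5   5   1   4
 954   3   4   3]
227 [1 6 5 4 3 3 3 6 5 5 2 5 3 4 0 4 5 1 3 3 3 1]
228 [6 3 5 2 3 3 1 1 5 1 3 2 4 2 3 3 7 2 4 4 7 5]
229 [ 4  5  3  1  3  5 71 70 70 70 59  6  5  2  5  4  3  3  4  4  2  9]
230 [ 4  6  2  3  4 69 80 75 74 70 68 62 49 44 34 21 13  5  3  6  3  4]
231 [ 4  1  4  6  4 77 79 78 77 75 70 66 57 51 37 30 23 11  4  6  1  5]
232 [ 3  6  6  4  4 78 77 78 75 78 72 65 59 51 40 30 23 13  4  3  2  4]
233 [ 6  3  6  5  1 73 76 75 79 73 72 64 55 45 34 33 22 15  1  6  1  2]
234 [ 6  4  4  4  4 70 73 72 74 69 65 59 50 43 34 26 17 12  2  2  5  5]
235 [ 4  2  3  2  1  4  3  5 64 61 53 49 39 36 24 17 10  4  7  2  2  2]
236 [3 6 5 3 6 5 3 3 2 3 5 7 3 0 4 6 8 3 4 2 3 3]
237 [5 3 4 0 4 7 4 4 4 4 4 5 5 4 3 1 2 7 3 6 4 4]
238 [  3 954   0   6   7   4   1   6   2   6   4   3   1   5   2   2   0   6
   4   6   4   2]
239 [4 1 5 6 4 3 4 2 5 3 3 3 5 3 4 3 6 5 3 3 4 5]
shift [ 0.0266 -1.4111  0.4683] turn [0.0003 0.0002 0.    ] pos [0.4988 0.2394 0.3006] F [-0.7  0.9  0.1] t 1.7
```

Call:
{"name": "step_arm", "arguments": {"targets": [[[0.027,-0.711,0],[0,0,0]],[[0.027,-0.711,0],[0,0,0]],[[0.027,-0.711,0],[0,0,0]],[[0.027,-0.711,0],[0,0,0]],[[0.027,-0.711,0],[0,0,0]],[[0.027,-0.711,0],[0,0,0]]]}}

```text
time_s: 2.2
position: [0.4801, 0.0214, 0.3006]
tool_rot: [[-0.998, 0.055, 0.0], [0.055, 0.998, -0.002], [-0.0, -0.002, -1.0]]
ft_force: [-0.1, 0.3, -0.4]
grip_width: 0.0854
gripper_force: 0.0
```

Call:
{"name": "step_arm", "arguments": {"targets": [[[0,-0.7,0.468],[0,0,0]],[[0,-0.7,0.468],[0,0,0]],[[0,-0.7,0.468],[0,0,0]],[[0,-0.7,0.468],[0,0,0]],[[0,-0.7,0.468],[0,0,0]],[[0,-0.7,0.468],[0,0,0]],[[0,-0.7,0.468],[0,0,0]],[[0,-0.7,0.468],[0,0,0]]]}}

```text
time_s: 2.87
position: [0.4696, -0.1845, 0.1589]
tool_rot: [[-0.999, 0.053, -0.002], [0.053, 0.999, 0.002], [0.002, 0.001, -1.0]]
ft_force: [-0.1, 0.7, 0.7]
grip_width: 0.0853
gripper_force: 0.0
```

```bash
cat > look.py <<'E'
from rings import *
import sys
o=st(); d=cam('wrist'); np.savez(sys.argv[1]+'.npz',**d)
for r in rings(d):
    print(*r)
# holes
hsv=cv2.cvtColor(d['img'],cv2.COLOR_RGB2HSV); P=pts(d)
m=((hsv[...,1]<60)&(hsv[...,2]>90)&(P[...,2]>0.006)&(P[...,2]<0.03)).astype(np.uint8)
cs,hi=cv2.findContours(m,cv2.RETR_CCOMP,cv2.CHAIN_APPROX_NONE)
for c,h in zip(cs,hi[0]):
    if h[3]>=0 and cv2.contourArea(c)>30:
        W=np.array([ray(d,u,v,.016)[:2] for u,v in c[:,0]]); print('hole',W.min(0).round(4),W.max(0).round(4),(W.min(0)+W.max(0))/2)
save(d['img'],sys.argv[1]+'.png')
E
python3 look.py w2; python3 go.py 0.4697 -0.1832 0.003
```

```text
2.8667 [ 0.4696 -0.1845  0.1589] [[-0.999, 0.053, -0.002], [0.053, 0.999, 0.002], [0.002, 0.001, -1.0]] [ -34.9   21.3   88.2    0.    70.6 -121.9] F [-0.1  0.7  0.7] w 0.0853 0.0
[ 59. 290.] 0.587 -0.429 D 0.0296 A 0.0212
[ 34. 277.] 0.5699 -0.4557 D 0.0482 A 0.0219
[271. 283.] 0.5917 -0.1746 D 0.0557 A 0.051
[258. 183.] 0.4688 -0.1837 D 0.0604 A 0.0587
[380. 159.] 0.4493 -0.0567 D 0.0444 A 0.0413
hole [ 0.5833 -0.1846] [ 0.6027 -0.1642] [ 0.5929862  -0.17442616]
hole [ 0.4584 -0.1944] [ 0.4784 -0.1731] [ 0.46838386 -0.18376696]
hole [ 0.4392 -0.0669] [ 0.46   -0.0452] [ 0.4496308  -0.05600787]
shift [0.0013 0.0011 0.5233] turn [ 0.0007 -0.0004 -0.    ] pos [ 0.4701 -0.1836  0.16  ] F [0.5 0.1 0.3] t 2.9167
```

Call:
{"name": "step_arm", "arguments": {"targets": [[[0.003,0,0.4],[0,0,0]],[[0.003,0,0.4],[0,0,0]],[[0.003,0,0.4],[0,0,0]],[[0.003,0,0.4],[0,0,0]],[[0.003,0,0.523],[0,0,0]],[[0.003,0,0.523],[0,0,0]],[[0.003,0,0.523],[0,0,0]],[[0.003,0,0.523],[0,0,0]]], "jaw": 75}}

```text
time_s: 3.58
position: [0.4704, -0.1843, 0.0057]
tool_rot: [[-0.999, 0.051, 0.003], [0.051, 0.999, -0.002], [-0.003, -0.002, -1.0]]
ft_force: [0.8, -1.4, 0.5]
grip_width: 0.0753
gripper_force: 0.0
```

Call:
{"name": "step_arm", "arguments": {"targets": [[[0,0,0],[0,0,0]],[[0,0,0],[0,0,0]],[[0,0,0],[0,0,0]],[[0,0,0],[0,0,0]],[[0,0,0],[0,0,0]],[[0,0,0],[0,0,0]],[[0,0,0],[0,0,0]],[[0,0,0],[0,0,0]],[[0,0,0],[0,0,0]],[[0,0,0],[0,0,0]]], "jaw": 40, "grip_force": 60}}

```text
time_s: 4.42
position: [0.4702, -0.1845, 0.0061]
tool_rot: [[-0.999, 0.052, 0.004], [0.052, 0.999, -0.002], [-0.004, -0.002, -1.0]]
ft_force: [-2.1, 3.8, 19.7]
grip_width: 0.0567
gripper_force: 59.6
```

Call:
{"name": "step_arm", "arguments": {"targets": [[[0,0,-0.1],[0,0,0]],[[0,0,-0.3],[0,0,0]],[[0,0,-0.6],[0,0,0]],[[0,0,-0.6],[0,0,0]],[[0,0,-0.6],[0,0,0]],[[0,0,-0.6],[0,0,0]],[[0,0,-0.6],[0,0,0]],[[0,0,-0.6],[0,0,0]]]}}

```text
time_s: 5.08
position: [0.4685, -0.1837, 0.1825]
tool_rot: [[-0.999, 0.052, -0.001], [0.052, 0.999, 0.001], [0.001, 0.001, -1.0]]
ft_force: [-0.4, 0.6, -3.1]
grip_width: 0.0561
gripper_force: 66.4
```

```bash
python3 - <<'E'
from h import *
o=st(); d=cam('wrist'); np.savez('w3.npz',**d); save(cv2.resize(d['img'],(800,600)),'w3.png')
E
python3 go.py 0.498 0.200 0.19 176.9
```

```text
5.0833 [ 0.4685 -0.1837  0.1825] [[-0.999, 0.052, -0.001], [0.052, 0.999, 0.001], [0.001, 0.001, -1.0]] [ -34.9   19.7   86.3   -0.    74.1 -122. ] F [-0.4  0.6 -3.1] w 0.0561 66.41596544533968
shift [-0.0325  1.2824 -0.0251] turn [ 0.0017 -0.0029  0.0031] pos [ 0.4684 -0.1837  0.182 ] F [ 0.4  1.  -3.5] t 5.1333
```

View pics/w3.png

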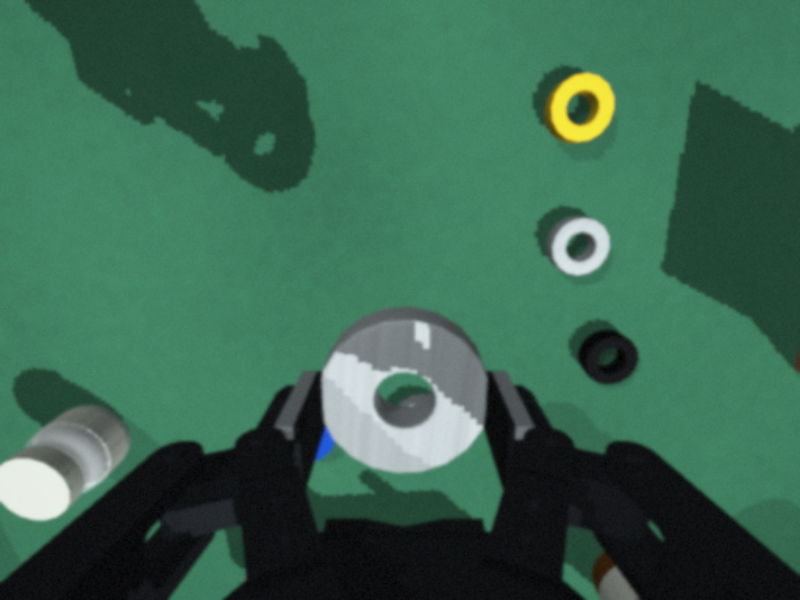

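The ring is held, centred between the pads at (405,395). I'll check its tilt and hole position from depth.

```bash
cat > held.py <<'E'
from h import *
def held(d,o,zlo=-.02,zhi=.04):
    P=pts(d); R=np.array(o['tool_rot']); L=(P-np.array(o['position']))@R  # tool coords
    hsv=cv2.cvtColor(d['img'],cv2.COLOR_RGB2HSV)
    m=(hsv[...,1]<60)&(hsv[...,2]>75)&(np.abs(L[...,0])<.04)&(np.abs(L[...,1])<.028)&(np.abs(L[...,2]+0.005)<.02)
    # drop the side wall: keep closest tool z layer
    z=np.median(L[m][:,2]); q=L[m]
    for i in range(4):
        A=np.c_[q[:,:2],np.ones(len(q))]; c=np.linalg.lstsq(A,q[:,2],rcond=None)[0]
        full=L[m]; q=full[np.abs(full[:,2]-np.c_[full[:,:2],np.ones(len(full))]@c)<.002]
    print('plane slope deg x,y',np.degrees(np.arctan(c[:2])).round(2),'z at 0',c[2].round(4),len(q))
    mm=m.copy().astype(np.uint8); mm[m]=np.abs(L[m][:,2]-np.c_[L[m][:,:2],np.ones(m.sum())]@c)<.003
    cs,hi=cv2.findContours(mm,cv2.RETR_CCOMP,cv2.CHAIN_APPROX_NONE)
    zt=o['position'][2]-c[2]
    for cc,h in zip(cs,hi[0]):
        if cv2.contourArea(cc)>100:
            W=(np.array([ray(d,u,v,zt) for u,v in cc[:,0]])-o['position'])@R
            print('hole' if h[3]>=0 else 'outer',W.min(0)[:2].round(4),W.max(0)[:2].round(4),'mid',((W.min(0)+W.max(0))/2)[:2].round(4))
if __name__=='__main__':
    o=env.observe(); import sys
    d=dict(np.load(sys.argv[1])) if len(sys.argv)>1 else cam('wrist'); held(d,o)
E
python3 held.py w3.npz
```

```text
plane slope deg x,y [ 0.1  -0.18] z at 0 -0.0105 7352
outer [-0.0287 -0.0279] [0.0311 0.0281] mid [0.0012 0.0001]
hole [-0.0092 -0.0099] [0.0118 0.0111] mid [0.0013 0.0006]
```

Call:
{"name": "step_arm", "arguments": {"targets": [[[-0.06,0.64,-0.12],[0,0,0]],[[-0.06,0.64,-0.12],[0,0,0]],[[-0.06,0.64,-0.12],[0,0,0]],[[-0.06,0.64,-0.12],[0,0,0]],[[-0.06,0.64,-0.12],[0,0,0]],[[-0.06,0.64,-0.12],[0,0,0]],[[-0.06,0.64,-0.12],[0,0,0]]]}}

```text
time_s: 5.72
position: [0.4966, 0.0079, 0.2179]
tool_rot: [[-0.999, 0.049, -0.002], [0.049, 0.999, 0.0], [0.002, 0.0, -1.0]]
ft_force: [-0.4, -0.4, -2.4]
grip_width: 0.0562
gripper_force: 66.4
```

Call:
{"name": "step_arm", "arguments": {"targets": [[[0,0.64,0],[0,0,0.003]],[[0,0.64,0],[0,0,0.003]],[[0,0.64,0],[0,0,0.003]],[[0,0.64,0],[0,0,0.003]],[[0,0.64,0],[0,0,0.003]],[[0,0.64,0],[0,0,0.003]],[[0,0.64,0],[0,0,0.003]],[[0,0.64,0],[0,0,0.003]],[[0,0.64,0],[0,0,0.003]]]}}

```text
time_s: 6.47
position: [0.5071, 0.1968, 0.2185]
tool_rot: [[-0.998, 0.056, -0.001], [0.056, 0.998, -0.0], [0.001, -0.001, -1.0]]
ft_force: [-0.3, -0.4, -2.2]
grip_width: 0.056
gripper_force: 66.4
```

```bash
python3 held.py; python3 go.py 0.5014 0.2395 0.12 176.9
```

```text
plane slope deg x,y [ 0.   -0.23] z at 0 -0.0099 7365
outer [-0.0286 -0.028 ] [0.0311 0.0281] mid [0.0013 0.    ]
hole [-0.0092 -0.0099] [0.0118 0.0111] mid [0.0013 0.0006]
shift [0.0268 0.1409 0.329 ] turn [-0.0005 -0.0009 -0.0027] pos [0.5071 0.1969 0.2187] F [ 0.1  0.4 -3. ] t 6.5167
```

Call:
{"name": "step_arm", "arguments": {"targets": [[[0.018,0.141,0],[0,0,0]],[[0.018,0.141,0],[0,0,0]],[[0.018,0.141,0.2],[0,0,0]],[[0.018,0.141,0.3],[0,0,0]],[[0.018,0.141,0.4],[0,0,0]],[[0.018,0.141,0.422],[0,0,0]],[[0.018,0.141,0.422],[0,0,0]],[[0.018,0.141,0.422],[0,0,0]],[[0.018,0.141,0.422],[0,0,0]],[[0.018,0.141,0.422],[0,0,0]]]}}

```text
time_s: 7.35
position: [0.505, 0.2411, 0.0947]
tool_rot: [[-0.999, 0.054, 0.004], [0.054, 0.999, 0.001], [-0.004, 0.001, -1.0]]
ft_force: [0.6, -0.4, -1.8]
grip_width: 0.0563
gripper_force: 66.4
```

```bash
python3 go.py 0.5016 0.2394 0.092 176.9
python3 - <<'E'
from h import *
d=cam('wrist'); np.savez('w4.npz',**d); a=cv2.resize(d['img'][170:320,170:350],(480,400))
t=cam('top'); np.savez('t4.npz',**t); b=cv2.resize(t['img'][200:260,100:160],(400,400)); b=cv2.resize(b,(320,400)); save(np.hstack([a,b]),'w4.png')
E
```

```text
shift [ 0.0109 -0.0061  0.0088] turn [ 0.0015  0.0051 -0.0001] pos [0.505  0.2411 0.0947] F [ 0.6 -0.4 -1.8] t 7.35
```

View pics/w4.png

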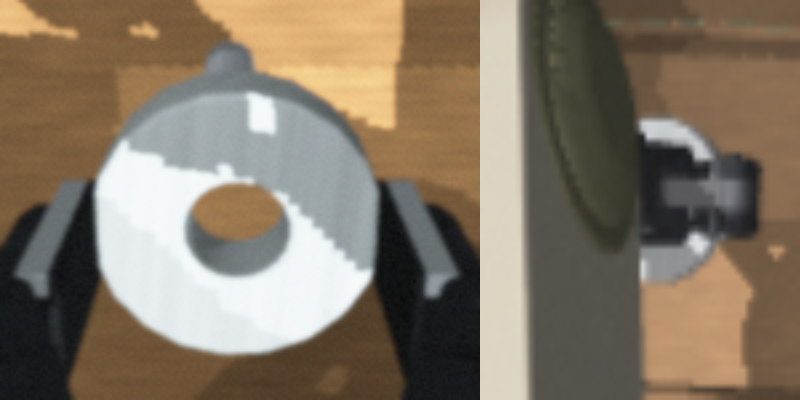

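In the left panel the wrist camera sees the ring hole at (237,230) and the post's foot peeking out behind the ring at (228,60). The tip itself is hidden under the ring, so I'll measure the post's lateral line numerically.

```bash
python3 - <<'E'
from h import *
o=env.observe(); R=np.array(o['tool_rot']); p=np.array(o['position'])
d=dict(np.load('w4.npz')); hsv=cv2.cvtColor(d['img'],cv2.COLOR_RGB2HSV); P=pts(d)
for r in range(186,199):
    s=hsv[r,240:275,1]; g=np.where(s<60)[0]+240
    if len(g)==0 or len(g)>14: print(r,len(g)); continue
    z=np.median(P[r,g,2]); c=(g.min()+g.max())/2
    # subpixel edge
    w=ray(d,c,r,max(z,.004)); print(r,g.min(),g.max(),'z',z.round(3),'tooly',((w-p)@R)[:2].round(4),w.round(4))
d1=dict(np.load('w1.npz')); hsv=cv2.cvtColor(d1['img'],cv2.COLOR_RGB2HSV); P=pts(d1)
for r in range(158,172,2):
    g=np.where(hsv[r,250:268,1]<60)[0]+250; z=np.median(P[r,g,2]); w=ray(d1,(g.min()+g.max())/2,r,z); print('w1',r,g.min(),g.max(),z.round(3),w.round(4))
E
python3 held.py
```

```text
186 252 258 z 0.007 tooly [ 0.0124 -0.0021] [0.4922 0.2396 0.0074]
187 250 260 z 0.01 tooly [ 0.0122 -0.0021] [0.4924 0.2397 0.01  ]
188 249 261 z 0.013 tooly [ 0.0122 -0.002 ] [0.4924 0.2397 0.0129]
189 249 262 z 0.015 tooly [ 0.0119 -0.0016] [0.4927 0.2401 0.0151]
190 16
191 16
192 18
193 18
194 18
195 18
196 19
197 21
198 27
w1 158 254 261 0.03 [0.4924 0.2396 0.0302]
w1 160 254 262 0.047 [0.4925 0.2404 0.0469]
w1 162 253 263 0.061 [0.4928 0.2403 0.061 ]
w1 164 253 263 0.072 [0.4936 0.2403 0.0716]
w1 166 253 264 0.074 [0.496  0.2409 0.0738]
w1 168 253 264 0.078 [0.4979 0.2407 0.0775]
w1 170 252 264 0.078 [0.5006 0.2399 0.0776]
plane slope deg x,y [ 0.03 -0.14] z at 0 -0.0099 7384
outer [-0.0287 -0.0281] [0.0312 0.0283] mid [0.0012 0.0001]
hole [-0.0086 -0.0098] [0.0118 0.0111] mid [0.0016 0.0006]
```

Call:
{"name": "step_arm", "arguments": {"targets": [[[0.01,-0.005,0],[0,0.004,0]],[[0.01,-0.005,0],[0,0.004,0]],[[0.01,-0.005,0],[0,0.004,0]],[[0.01,-0.005,0.02],[0,0.004,0]],[[0.01,-0.005,0.04],[0,0.004,0]],[[0.01,-0.005,0.06],[0,0.004,0]],[[0.01,-0.005,0.07],[0,0.004,0]],[[0.01,-0.005,0.08],[0,0.004,0]],[[0.01,-0.005,0.08],[0,0.004,0]],[[0.01,-0.005,0.08],[0,0.004,0]]]}}

```text
time_s: 8.33
position: [0.5007, 0.2396, 0.0683]
tool_rot: [[-0.999, 0.054, -0.003], [0.054, 0.999, 0.0], [0.003, -0.0, -1.0]]
ft_force: [0.4, 0.1, -2.7]
grip_width: 0.0559
gripper_force: 66.4
```

```bash
python3 go.py 0.5018 0.2397 0.0105 176.9; python3 held.py
```

```text
shift [-0.0041  0.0006  0.1926] turn [-0.0002 -0.0043  0.0002] pos [0.5007 0.2396 0.0683] F [ 0.4  0.1 -2.7] t 8.3333
plane slope deg x,y [-0.03 -0.21] z at 0 -0.0099 7595
outer [-0.003 -0.005] [0.0083 0.0052] mid [0.0027 0.0001]
outer [-0.0286 -0.028 ] [0.0311 0.0281] mid [0.0013 0.0001]
hole [-0.0086 -0.0099] [0.0118 0.0111] mid [0.0016 0.0006]
```

The ring has threaded onto the tip with no contact force, so I'm lowering it.

Call:
{"name": "step_arm", "arguments": {"targets": [[[-0.003,0.001,0.04],[0,0,0]],[[-0.003,0.001,0.08],[0,0,0]],[[-0.003,0.001,0.12],[0,0,0]],[[-0.003,0.001,0.15],[0,0,0]],[[-0.003,0.001,0.17],[0,0,0]],[[-0.003,0.001,0.19],[0,0,0]],[[-0.003,0.001,0.19],[0,0,0]],[[-0.003,0.001,0.19],[0,0,0]]]}}

```text
time_s: 9.05
position: [0.5016, 0.2399, 0.0116]
tool_rot: [[-0.999, 0.054, -0.003], [0.054, 0.999, 0.0], [0.003, 0.0, -1.0]]
ft_force: [-0.0, -0.3, -2.8]
grip_width: 0.0561
gripper_force: 66.4
```

Call:
{"name": "step_arm", "arguments": {"targets": [[[0,0,0],[0,0,0]],[[0,0,0],[0,0,0]],[[0,0,0],[0,0,0]],[[0,0,0],[0,0,0]],[[0,0,0],[0,0,0]]], "jaw": 72}}

```text
time_s: 9.47
position: [0.5016, 0.2399, 0.0117]
tool_rot: [[-0.999, 0.054, -0.003], [0.054, 0.999, 0.0], [0.003, 0.0, -1.0]]
ft_force: [0.5, -0.1, -0.3]
grip_width: 0.0724
gripper_force: 0.0
```

Call:
{"name": "step_arm", "arguments": {"targets": [[[0,0,-0.1],[0,0,0]],[[0,0,-0.25],[0,0,0]],[[0,0,-0.4],[0,0,0]],[[0,0,-0.55],[0,0,0]],[[0,0,-0.7],[0,0,0]],[[0,0,-0.7],[0,0,0]],[[0,0,-0.7],[0,0,0]],[[0,0,-0.7],[0,0,0]]]}}

```text
time_s: 10.13
position: [0.502, 0.2398, 0.2216]
tool_rot: [[-0.999, 0.054, -0.002], [0.054, 0.999, 0.0], [0.002, 0.0, -1.0]]
ft_force: [-0.1, -0.5, -1.3]
grip_width: 0.0723
gripper_force: 0.0
```

```bash
cat > inbox.py <<'E'
from h import *
import sys
o=st(); d=cam('wrist'); np.savez(sys.argv[1]+'.npz',**d); P=pts(d); hsv=cv2.cvtColor(d['img'],cv2.COLOR_RGB2HSV)
m=(hsv[...,1]<60)&(np.hypot(P[...,0]-.5004,P[...,1]-.24)<.04)&(np.hypot(P[...,0]-.5004,P[...,1]-.24)>.0115)&(P[...,2]<.07)&(P[...,2]>0)
q=P[m]; h,e=np.histogram(q[:,2],np.arange(0,.072,.004)); print(h)
zt=float(sys.argv[2]); q=q[abs(q[:,2]-zt)<.003]; A=np.c_[q[:,:2]-[.5004,.24],np.ones(len(q))]; c=np.linalg.lstsq(A,q[:,2],rcond=None)[0]
print('slope deg',np.degrees(np.arctan(c[:2])).round(2),'z',c[2],len(q),q.min(0),q.max(0))
T=cam('top')
from rings import rings
for r in rings(T):
    if r[1]<.65 and abs(r[2])<.3: print(*r)
np.savez('t.npz',**T)
E
python3 inbox.py w5 0.02; python3 go.py 0.593 0.0 0.22 176.9;  python3 go.py 0.593 -0.174 0.16 176.9
```

```text
10.1333 [0.502  0.2398 0.2216] [[-0.999, 0.054, -0.002], [0.054, 0.999, 0.0], [0.002, 0.0, -1.0]] [ 13.3  22.9  74.2   0.1  83.  -73.6] F [-0.1 -0.5 -1.3] w 0.0723 0.0
[ 21  35  14  16 454 890   0   0   0   0   0   0   0   0   0   0   0]
slope deg [0.05 0.24] z 0.020297753261291032 1343 [0.47147919 0.21137934 0.01709893] [0.53064032 0.27056118 0.02292022]
[255. 248.] 0.4509 -0.0555 D 0.0414 A 0.0388
[145. 232.] 0.5019 0.2391 D 0.0612 A 0.0486
[297. 194.] 0.594 -0.1738 D 0.0511 A 0.0485
shift [-0.3476 -0.7811 -0.0018] turn [-0.0011 -0.0076  0.0001] pos [0.5015 0.2396 0.2199] F [-0.3  0.2  0.7] t 10.2333
shift [-0.3802 -1.36    0.1985] turn [-0.0011 -0.0076  0.0001] pos [0.5015 0.2396 0.2199] F [-0.3  0.2  0.7] t 10.2333
```

Call:
{"name": "step_arm", "arguments": {"targets": [[[0,-0.35,0],[0,0,0]],[[0,-0.35,0],[0,0,0]],[[0,-0.7,0],[0,0,0]],[[-0.35,-0.78,0],[0,0,0]],[[-0.35,-0.78,0],[0,0,0]],[[-0.35,-0.78,0],[0,0,0]],[[-0.35,-0.78,0],[0,0,0]],[[-0.35,-0.78,0],[0,0,0]]], "jaw": 60}}

```text
time_s: 10.9
position: [0.5964, -0.0037, 0.2181]
tool_rot: [[-0.998, 0.058, -0.006], [0.058, 0.998, 0.0], [0.006, -0.0, -1.0]]
ft_force: [-0.3, 0.4, 0.4]
grip_width: 0.06
gripper_force: 0.0
```

Call:
{"name": "step_arm", "arguments": {"targets": [[[-0.03,-0.58,0.2],[0,0,0]],[[-0.03,-0.58,0.2],[0,0,0]],[[-0.03,-0.58,0.2],[0,0,0]],[[-0.03,-0.58,0.2],[0,0,0]],[[-0.03,-0.58,0.2],[0,0,0]],[[-0.03,-0.58,0.2],[0,0,0]],[[-0.03,-0.58,0.2],[0,0,0]],[[-0.03,-0.58,0.2],[0,0,0]]]}}

```text
time_s: 11.57
position: [0.5938, -0.1723, 0.161]
tool_rot: [[-0.999, 0.053, -0.004], [0.053, 0.999, 0.001], [0.004, 0.001, -1.0]]
ft_force: [0.1, -0.4, 0.6]
grip_width: 0.0601
gripper_force: 0.0
```

```bash
python3 look.py w6
python3 - <<'E'
from h import *
d=dict(np.load('w6.npz')); P=pts(d); hsv=cv2.cvtColor(d['img'],cv2.COLOR_RGB2HSV)
b=(hsv[...,0]>100)&(hsv[...,0]<125)&(hsv[...,1]>120)&(P[...,2]>.008); print('blue',P[b].min(0),P[b].max(0))
T=dict(np.load('top.npz')); Q=pts(T); m=(Q[...,2]>.05)&(Q[...,2]<.14)&(Q[...,1]<-.1)&(Q[...,1]>-.33)&(Q[...,0]>.6)&(Q[...,0]<.8); print('rack',Q[m].min(0),Q[m].max(0))
E
python3 go.py 0.5935 -0.174 0.003 176.9
```

```text
11.5667 [ 0.5938 -0.1723  0.161 ] [[-0.999, 0.053, -0.004], [0.053, 0.999, 0.001], [0.004, 0.001, -1.0]] [-2.710e+01  3.180e+01  6.920e+01 -1.000e-01  7.920e+01 -1.141e+02] F [ 0.1 -0.4  0.6] w 0.0601 0.0
[139. 282.] 0.7084 -0.3193 D 0.033 A 0.0138
[248. 287.] 0.7234 -0.1939 D 0.1364 A 0.0755
[ 17. 195.] 0.5942 -0.4431 D 0.0634 A 0.0359
[256. 184.] 0.5938 -0.1745 D 0.052 A 0.0499
[376.  26.] 0.4519 -0.0563 D 0.0437 A 0.0414
hole [ 0.5837 -0.1847] [ 0.6036 -0.1632] [ 0.59364443 -0.17392241]
hole [ 0.4421 -0.0665] [ 0.4623 -0.0453] [ 0.45221162 -0.05589592]
blue [ 0.51859872 -0.29644113  0.00805643] [ 0.61954282 -0.01615764  0.30430241]
rack [ 0.70377641 -0.32849885  0.05034463] [ 0.77730318 -0.12816778  0.1385705 ]
shift [-4.000e-04 -6.700e-03  5.279e-01] turn [ 0.0003 -0.0037  0.0024] pos [ 0.594  -0.1721  0.1614] F [-0.5  0.3  0.4] t 11.6167
```

Call:
{"name": "step_arm", "arguments": {"targets": [[[0,-0.006,0.3],[0,0,0]],[[0,-0.006,0.3],[0,0,0]],[[0,-0.006,0.4],[0,0,0]],[[0,-0.006,0.48],[0,0,0]],[[0,-0.006,0.528],[0,0,0]],[[0,-0.006,0.528],[0,0,0]],[[0,-0.006,0.528],[0,0,0]],[[0,-0.006,0.528],[0,0,0]],[[0,-0.006,0.528],[0,0,0]]], "jaw": 63}}

```text
time_s: 12.37
position: [0.5941, -0.1754, 0.0045]
tool_rot: [[-0.999, 0.053, -0.0], [0.053, 0.999, -0.001], [0.0, -0.001, -1.0]]
ft_force: [0.1, -1.0, -0.2]
grip_width: 0.063
gripper_force: 0.0
```

Call:
{"name": "step_arm", "arguments": {"targets": [[[0,0,0],[0,0,0]],[[0,0,0],[0,0,0]],[[0,0,0],[0,0,0]],[[0,0,0],[0,0,0]],[[0,0,0],[0,0,0]],[[0,0,0],[0,0,0]],[[0,0,0],[0,0,0]],[[0,0,0],[0,0,0]]], "jaw": 35}}

```text
time_s: 13.03
position: [0.5939, -0.1755, 0.0048]
tool_rot: [[-0.999, 0.054, -0.0], [0.054, 0.999, -0.001], [0.0, -0.001, -1.0]]
ft_force: [-1.0, 2.2, 10.0]
grip_width: 0.0484
gripper_force: 60.1
```

Call:
{"name": "step_arm", "arguments": {"targets": [[[0,0,-0.1],[0,0,0]],[[0,0,-0.3],[0,0,0]],[[0,0,-0.6],[0,0,0]],[[0,0,-0.7],[0,0,0]],[[0,0,-0.7],[0,0,0]],[[0,0,-0.7],[0,0,0]],[[0,0,-0.7],[0,0,0]],[[0,0,-0.7],[0,0,0]],[[0,0,-0.7],[0,0,0]]]}}

```text
time_s: 13.78
position: [0.593, -0.1752, 0.2106]
tool_rot: [[-0.999, 0.054, -0.007], [0.054, 0.999, 0.002], [0.007, 0.002, -1.0]]
ft_force: [0.2, 0.9, -3.1]
grip_width: 0.0481
gripper_force: 63.1
```

```bash
python3 held.py; python3 go.py 0.502 0.03 0.22 176.9; python3 go.py 0.502 0.2397 0.12 176.9
```

```text
plane slope deg x,y [ 0.15 -0.1 ] z at 0 -0.0114 5156
outer [-0.0254 -0.0239] [0.0252 0.0245] mid [-0.0001  0.0003]
hole [-0.0107 -0.0103] [0.0102 0.0115] mid [-0.0003  0.0006]
shift [ 0.3402  0.6667 -0.0285] turn [ 0.0022 -0.009   0.0001] pos [ 0.5931 -0.1752  0.2104] F [-0.1 -0.6 -1.9] t 13.8333
shift [0.3756 1.3641 0.3063] turn [ 0.0022 -0.009   0.0001] pos [ 0.5931 -0.1752  0.2104] F [-0.1 -0.6 -1.9] t 13.8333
```

Call:
{"name": "step_arm", "arguments": {"targets": [[[0.345,0.1,-0.05],[0,0,0]],[[0.345,0.2,-0.05],[0,-0.009,0]],[[0.345,0.667,-0.05],[0,-0.009,0]],[[0.345,0.667,-0.05],[0,-0.009,0]],[[0.345,0.667,-0.05],[0,-0.009,0]],[[0.345,0.667,-0.05],[0,-0.009,0]],[[0.345,0.667,-0.05],[0,-0.009,0]],[[0.345,0.667,-0.05],[0,-0.009,0]],[[0.345,0.667,-0.05],[0,-0.009,0]]]}}

```text
time_s: 14.58
position: [0.5011, 0.0297, 0.2269]
tool_rot: [[-0.999, 0.053, 0.002], [0.053, 0.999, -0.0], [-0.002, -0.0, -1.0]]
ft_force: [0.1, -0.1, -1.9]
grip_width: 0.0481
gripper_force: 63.2
```

```bash
python3 go.py 0.5002 0.2396 0.1 176.9
```

```text
shift [0.0412 0.6985 0.4229] turn [-0.0001  0.0024  0.0008] pos [0.5011 0.0297 0.2269] F [ 0.1 -0.1 -1.9] t 14.5833
```

Call:
{"name": "step_arm", "arguments": {"targets": [[[0.041,0.699,0],[0,0,0]],[[0.041,0.699,0],[0,0,0]],[[0.041,0.699,0],[0,0,0]],[[0.041,0.699,0],[0,0,0]],[[0.041,0.699,0],[0,0,0]],[[0.041,0.699,0.2],[0,0,0]],[[0.041,0.699,0.3],[0,0,0]],[[0.041,0.699,0.42],[0,0,0]],[[0.041,0.699,0.42],[0,0,0]],[[0.041,0.699,0.42],[0,0,0]]]}}

```text
time_s: 15.42
position: [0.5008, 0.2386, 0.1007]
tool_rot: [[-0.998, 0.056, -0.001], [0.056, 0.998, -0.001], [0.001, -0.001, -1.0]]
ft_force: [0.4, 0.6, -1.5]
grip_width: 0.0484
gripper_force: 63.7
```

```bash
python3 held.py; python3 go.py 0.5002 0.2396 0.07 176.9
```

```text
plane slope deg x,y [ 0.14 -0.03] z at 0 -0.0114 5153
outer [-0.0255 -0.024 ] [0.0253 0.0248] mid [-0.0001  0.0004]
hole [-0.0107 -0.0098] [0.0102 0.0115] mid [-0.0002  0.0009]
shift [0.0068 0.0015 0.1096] turn [ 0.0001  0.0056 -0.002 ] pos [0.5021 0.239  0.1029] F [ 1.3  0.  -1.2] t 15.4667
```

Call:
{"name": "step_arm", "arguments": {"targets": [[[0,0,0],[0,0,0]],[[0,0,0],[0,0,0]],[[0,0,0],[0,0,0]]]}}

```text
time_s: 15.72
position: [0.5018, 0.2398, 0.1039]
tool_rot: [[-0.998, 0.054, 0.007], [0.054, 0.999, 0.001], [-0.007, 0.001, -1.0]]
ft_force: [-0.5, -1.1, -1.8]
grip_width: 0.048
gripper_force: 63.7
```

```bash
python3 go.py 0.5002 0.2396 0.07 176.9
```

```text
shift [ 0.006  -0.0011  0.1129] turn [ 0.0012  0.0094 -0.0003] pos [0.5018 0.2398 0.1039] F [-0.5 -1.1 -1.8] t 15.7167
```

Call:
{"name": "step_arm", "arguments": {"targets": [[[0.006,-0.001,0.02],[0,0.006,0]],[[0.006,-0.001,0.04],[0,0.006,0]],[[0.006,-0.001,0.06],[0,0.006,0]],[[0.006,-0.001,0.08],[0,0.006,0]],[[0.006,-0.001,0.1],[0,0.006,0]],[[0.006,-0.001,0.115],[0,0.006,0]],[[0.006,-0.001,0.13],[0,0.006,0]],[[0.006,-0.001,0.13],[0,0.006,0]],[[0.006,-0.001,0.13],[0,0.006,0]]]}}

```text
time_s: 16.47
position: [0.4992, 0.2396, 0.0627]
tool_rot: [[-0.999, 0.054, -0.001], [0.054, 0.999, -0.0], [0.001, -0.0, -1.0]]
ft_force: [-0.1, 1.1, -1.8]
grip_width: 0.0477
gripper_force: 63.7
```

```bash
python3 held.py; python3 go.py 0.5002 0.2396 0.0262 176.9
```

```text
plane slope deg x,y [ 0.14 -0.18] z at 0 -0.0114 5385
outer [-0.0052 -0.0071] [0.0085 0.0073] mid [0.0016 0.0001]
outer [-0.0255 -0.024 ] [0.0252 0.0249] mid [-0.0001  0.0005]
hole [-0.0101 -0.0098] [0.0102 0.011 ] mid [0.     0.0006]
shift [-0.003  -0.0002  0.1228] turn [ 0.0001 -0.0007  0.0002] pos [0.4993 0.2397 0.063 ] F [-0.2  0.5 -2.7] t 16.5167
```

Call:
{"name": "step_arm", "arguments": {"targets": [[[-0.002,0,0.03],[0,0,0]],[[-0.002,0,0.06],[0,0,0]],[[-0.002,0,0.09],[0,0,0]],[[-0.002,0,0.11],[0,0,0]],[[-0.002,0,0.122],[0,0,0]],[[-0.002,0,0.122],[0,0,0]],[[-0.002,0,0.122],[0,0,0]]]}}

```text
time_s: 17.1
position: [0.4998, 0.2396, 0.0262]
tool_rot: [[-0.999, 0.054, -0.001], [0.054, 0.999, 0.0], [0.001, -0.0, -1.0]]
ft_force: [-0.5, -0.1, -1.2]
grip_width: 0.0479
gripper_force: 63.7
```

Call:
{"name": "step_arm", "arguments": {"targets": [[[0,0,0],[0,0,0]],[[0,0,0],[0,0,0]],[[0,0,0],[0,0,0]],[[0,0,0],[0,0,0]],[[0,0,0],[0,0,0]]], "jaw": 64}}

```text
time_s: 17.52
position: [0.4999, 0.2397, 0.0266]
tool_rot: [[-0.999, 0.054, -0.0], [0.054, 0.999, 0.0], [0.0, 0.0, -1.0]]
ft_force: [0.6, -0.0, -0.3]
grip_width: 0.0642
gripper_force: 0.0
```

Call:
{"name": "step_arm", "arguments": {"targets": [[[0,0,-0.1],[0,0,0]],[[0,0,-0.25],[0,0,0]],[[0,0,-0.4],[0,0,0]],[[0,0,-0.55],[0,0,0]],[[0,0,-0.65],[0,0,0]],[[0,0,-0.65],[0,0,0]],[[0,0,-0.65],[0,0,0]],[[0,0,-0.65],[0,0,0]]]}}

```text
time_s: 18.18
position: [0.4995, 0.2395, 0.2207]
tool_rot: [[-0.999, 0.054, -0.002], [0.054, 0.999, -0.0], [0.002, -0.0, -1.0]]
ft_force: [-0.9, -0.2, -0.8]
grip_width: 0.0639
gripper_force: 0.0
```

```bash
python3 inbox.py w7 0.036; python3 go.py 0.451 -0.056 0.16 176.9
```

```text
18.1833 [0.4995 0.2395 0.2207] [[-0.999, 0.054, -0.002], [0.054, 0.999, -0.0], [0.002, -0.0, -1.0]] [ 13.4  22.7  74.7   0.   82.7 -73.5] F [-0.9 -0.2 -0.8] w 0.0639 0.0
[ 12  31  13  14 130 222  13  17 347 657   0   0   0   0   0   0   0]
slope deg [0.11 0.3 ] z 0.03625700994532781 997 [0.47607122 0.21565421 0.03314663] [0.52586411 0.26533881 0.03855259]
[255. 248.] 0.4509 -0.0555 D 0.0414 A 0.0387
[146. 233.] 0.502 0.2405 D 0.0618 A 0.0232
shift [ 0.1071 -0.992   0.2006] turn [-0.0011 -0.0046  0.0001] pos [0.4994 0.2395 0.2198] F [ 0.9 -0.9 -0.8] t 18.2833
```

Ring c is flat and home, with its top at 36.2 mm. Next is ring d.

Call:
{"name": "step_arm", "arguments": {"targets": [[[0.107,-0.6,0],[0,0,0]],[[0.107,-0.6,0],[0,0,0]],[[0.107,-0.6,0],[0,0,0]],[[0.107,-0.6,0],[0,0,0]],[[0.107,-0.99,0.2],[0,0,0]],[[0.107,-0.99,0.2],[0,0,0]],[[0.107,-0.99,0.2],[0,0,0]],[[0.107,-0.99,0.2],[0,0,0]],[[0.107,-0.99,0.2],[0,0,0]],[[0.107,-0.99,0.2],[0,0,0]]], "jaw": 56}}

```text
time_s: 19.12
position: [0.4512, -0.0558, 0.1602]
tool_rot: [[-0.998, 0.056, -0.004], [0.056, 0.998, 0.001], [0.004, 0.001, -1.0]]
ft_force: [-0.5, 1.2, 0.7]
grip_width: 0.0563
gripper_force: 0.0
```

Call:
{"name": "step_arm", "arguments": {"targets": [[[0,0,0],[0,0,0]],[[0,0,0],[0,0,0]],[[0,0,0],[0,0,0]]]}}

```text
time_s: 19.37
position: [0.452, -0.0543, 0.1616]
tool_rot: [[-0.999, 0.052, -0.0], [0.052, 0.999, -0.0], [0.0, -0.0, -1.0]]
ft_force: [0.1, 0.0, 0.4]
grip_width: 0.0559
gripper_force: 0.0
```

```bash
python3 look.py w8; python3 go.py 0.4505 -0.056 0.003 176.9
```

```text
19.3667 [ 0.452  -0.0543  0.1616] [[-0.999, 0.052, -0.0], [0.052, 0.999, -0.0], [0.0, -0.0, -1.0]] [ -21.8   16.5   95.3   -0.    68.2 -108.8] F [0.1 0.  0.4] w 0.0559 0.0
[133. 374.] 0.7088 -0.2384 D 0.0762 A 0.0435
[256. 181.] 0.4497 -0.0554 D 0.0429 A 0.0409
hole [ 0.4393 -0.0657] [ 0.4593 -0.0442] [ 0.4493051  -0.05492552]
shift [ 0.0043 -0.0056  0.5287] turn [-0.0002 -0.0004  0.0022] pos [ 0.4519 -0.0544  0.1616] F [-0.2 -0.8  0. ] t 19.4167
```

Call:
{"name": "step_arm", "arguments": {"targets": [[[0.007,-0.003,0.3],[0,0,0]],[[0.007,-0.003,0.3],[0,0,0]],[[0.007,-0.003,0.4],[0,0,0]],[[0.007,-0.003,0.48],[0,0,0]],[[0.007,-0.003,0.528],[0,0,0]],[[0.007,-0.003,0.528],[0,0,0]],[[0.007,-0.003,0.528],[0,0,0]],[[0.007,-0.003,0.528],[0,0,0]],[[0.007,-0.003,0.528],[0,0,0]]]}}

```text
time_s: 20.17
position: [0.4502, -0.0561, 0.0042]
tool_rot: [[-0.999, 0.054, 0.002], [0.054, 0.999, -0.001], [-0.002, -0.001, -1.0]]
ft_force: [0.8, -0.4, 0.0]
grip_width: 0.0561
gripper_force: 0.0
```

Call:
{"name": "step_arm", "arguments": {"targets": [[[0,0,0],[0,0,0]],[[0,0,0],[0,0,0]],[[0,0,0],[0,0,0]],[[0,0,0],[0,0,0]],[[0,0,0],[0,0,0]],[[0,0,0],[0,0,0]],[[0,0,0],[0,0,0]],[[0,0,0],[0,0,0]]], "jaw": 28}}

```text
time_s: 20.83
position: [0.4501, -0.0562, 0.0045]
tool_rot: [[-0.999, 0.054, 0.002], [0.054, 0.999, -0.001], [-0.002, -0.001, -1.0]]
ft_force: [-3.1, 1.7, 14.3]
grip_width: 0.0392
gripper_force: 58.6
```

Call:
{"name": "step_arm", "arguments": {"targets": [[[0,0,-0.1],[0,0,0]],[[0,0,-0.3],[0,0,0]],[[0,0,-0.6],[0,0,0]],[[0,0,-0.73],[0,0,0]],[[0,0,-0.73],[0,0,0]],[[0,0,-0.73],[0,0,0]],[[0,0,-0.73],[0,0,0]],[[0,0,-0.73],[0,0,0]],[[0,0,-0.73],[0,0,0]]]}}

```text
time_s: 21.58
position: [0.449, -0.0557, 0.2211]
tool_rot: [[-0.999, 0.054, -0.002], [0.054, 0.999, 0.001], [0.002, 0.001, -1.0]]
ft_force: [-0.1, 0.7, -1.1]
grip_width: 0.0393
gripper_force: 61.3
```

```bash
python3 held.py; python3 go.py 0.5 0.2396 0.22 176.9
```

```text
plane slope deg x,y [ 0.14 -0.16] z at 0 -0.0116 3192
outer [-0.0208 -0.0195] [0.0215 0.0201] mid [0.0004 0.0003]
hole [-0.01   -0.0103] [0.0109 0.011 ] mid [0.0004 0.0004]
shift [-0.1166  0.9922  0.003 ] turn [ 0.0011 -0.0042  0.0001] pos [ 0.449  -0.0557  0.2207] F [ 0.5  0.1 -1.4] t 21.6333
```

Call:
{"name": "step_arm", "arguments": {"targets": [[[-0.119,0.992,0],[0,0,0]],[[-0.119,0.992,0],[0,0,0]],[[-0.119,0.992,0],[0,0,0]],[[-0.119,0.992,0],[0,0,0]],[[-0.119,0.992,0],[0,0,0]],[[-0.119,0.992,0],[0,0,0]],[[-0.119,0.992,0],[0,0,0]],[[-0.119,0.992,0],[0,0,0]],[[-0.119,0.992,0],[0,0,0]],[[-0.119,0.992,0.1],[0,0,0]]]}}

```text
time_s: 22.47
position: [0.5032, 0.2398, 0.1948]
tool_rot: [[-0.999, 0.053, 0.007], [0.053, 0.999, 0.001], [-0.006, 0.002, -1.0]]
ft_force: [1.3, 0.3, 0.3]
grip_width: 0.039
gripper_force: 61.3
```

Call:
{"name": "step_arm", "arguments": {"targets": [[[0,0,0.1],[0,0,0]],[[0,0,0.2],[0,0,0]],[[0,0,0.3],[0,0,0]],[[0,0,0.3],[0,0,0]],[[0,0,0.3],[0,0,0]],[[0,0,0.3],[0,0,0]],[[0,0,0.3],[0,0,0]]]}}

```text
time_s: 23.05
position: [0.5023, 0.2391, 0.1038]
tool_rot: [[-0.999, 0.054, 0.002], [0.054, 0.999, 0.001], [-0.002, 0.001, -1.0]]
ft_force: [0.6, -0.4, -1.2]
grip_width: 0.0389
gripper_force: 61.3
```

```bash
python3 held.py; python3 go.py 0.5008 0.2396 0.066 176.9
```

```text
plane slope deg x,y [ 0.04 -0.26] z at 0 -0.0116 3228
outer [-0.0209 -0.0195] [0.021  0.0205] mid [0.0001 0.0005]
hole [-0.0094 -0.0098] [0.0103 0.011 ] mid [0.0005 0.0006]
shift [0.0047 0.001  0.1257] turn [ 0.0011  0.0028 -0.0001] pos [0.5021 0.2392 0.1037] F [ 0.8 -0.3 -1.4] t 23.1
```

Call:
{"name": "step_arm", "arguments": {"targets": [[[0.005,0.001,0.02],[0,0.003,0]],[[0.005,0.001,0.04],[0,0.003,0]],[[0.005,0.001,0.06],[0,0.003,0]],[[0.005,0.001,0.08],[0,0.003,0]],[[0.005,0.001,0.1],[0,0.003,0]],[[0.005,0.001,0.115],[0,0.003,0]],[[0.005,0.001,0.13],[0,0.003,0]],[[0.005,0.001,0.13],[0,0.003,0]],[[0.005,0.001,0.13],[0,0.003,0]]]}}

```text
time_s: 23.85
position: [0.4998, 0.2396, 0.0627]
tool_rot: [[-0.999, 0.054, -0.004], [0.054, 0.999, 0.0], [0.004, -0.0, -1.0]]
ft_force: [0.6, -0.2, -0.5]
grip_width: 0.0392
gripper_force: 61.3
```

```bash
python3 held.py; python3 go.py 0.5008 0.2396 0.0418 176.9
```

```text
plane slope deg x,y [ 0.17 -0.2 ] z at 0 -0.0115 3430
outer [-0.0045 -0.0071] [0.0091 0.0072] mid [0.0023 0.0001]
outer [-0.0208 -0.0194] [0.0215 0.0205] mid [0.0004 0.0006]
hole [-0.01   -0.0098] [0.0103 0.011 ] mid [0.0002 0.0006]
shift [-0.0032 -0.      0.0707] turn [ 0.0001 -0.0038  0.0001] pos [0.4999 0.2397 0.063 ] F [ 0.7 -0.9 -0.6] t 23.9
```

Call:
{"name": "step_arm", "arguments": {"targets": [[[-0.003,0,0.03],[0,0,0]],[[-0.003,0,0.05],[0,0,0]],[[-0.003,0,0.07],[0,0,0]],[[-0.003,0,0.07],[0,0,0]],[[-0.003,0,0.07],[0,0,0]],[[-0.003,0,0.07],[0,0,0]]]}}

```text
time_s: 24.4
position: [0.5005, 0.2396, 0.0417]
tool_rot: [[-0.999, 0.054, -0.004], [0.054, 0.999, 0.0], [0.004, -0.0, -1.0]]
ft_force: [-0.2, 0.2, -0.8]
grip_width: 0.039
gripper_force: 61.3
```

Call:
{"name": "step_arm", "arguments": {"targets": [[[0,0,0],[0,0,0]],[[0,0,0],[0,0,0]],[[0,0,0],[0,0,0]],[[0,0,0],[0,0,0]],[[0,0,0],[0,0,0]]], "jaw": 56}}

```text
time_s: 24.82
position: [0.5006, 0.2396, 0.042]
tool_rot: [[-0.999, 0.054, -0.003], [0.054, 0.999, 0.0], [0.003, 0.0, -1.0]]
ft_force: [0.4, -0.1, -0.1]
grip_width: 0.056
gripper_force: 0.0
```

Call:
{"name": "step_arm", "arguments": {"targets": [[[0,0,-0.1],[0,0,0]],[[0,0,-0.25],[0,0,0]],[[0,0,-0.4],[0,0,0]],[[0,0,-0.55],[0,0,0]],[[0,0,-0.7],[0,0,0]],[[0,0,-0.7],[0,0,0]],[[0,0,-0.7],[0,0,0]],[[0,0,-0.7],[0,0,0]],[[0,0,-0.7],[0,0,0]]]}}

```text
time_s: 25.57
position: [0.5007, 0.2394, 0.2504]
tool_rot: [[-0.999, 0.054, -0.006], [0.054, 0.999, -0.001], [0.006, -0.001, -1.0]]
ft_force: [-0.0, -0.3, -0.2]
grip_width: 0.0557
gripper_force: 0.0
```

```bash
python3 inbox.py w9 0.052
python3 - <<'E'
from h import *
d=dict(np.load('w9.npz')); s=cam('side'); np.savez('s9.npz',**s)
a=cv2.resize(d['img'],(440,330)); b=cv2.resize(s['img'][60:260,130:390],(360,277)); b=np.vstack([b,np.zeros((53,360,3),np.uint8)]); save(np.hstack([a,b]),'w9.png')
P=pts(d)
for n,(u,v) in {}.items(): pass
E
```

```text
25.5667 [0.5007 0.2394 0.2504] [[-0.999, 0.054, -0.006], [0.054, 0.999, -0.001], [0.006, -0.001, -1.0]] [ 13.3  21.7  71.2   0.   87.4 -73.6] F [-0.  -0.3 -0.2] w 0.0557 0.0
[ 16  22  10  14 125 178  12  13 128 151  17  10 214 367   0   0   0]
slope deg [0.27 0.16] z 0.052214835095118685 576 [0.48028032 0.22043134 0.0493109 ] [0.52131196 0.26106977 0.05430845]
[146. 232.] 0.5022 0.2409 D 0.0625 A 0.0233
```

View pics/w9.png

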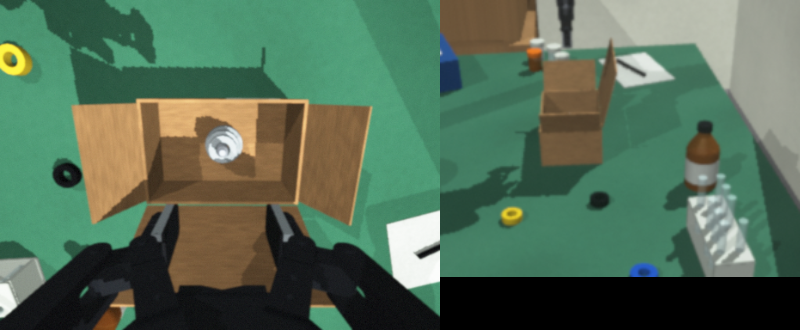

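All three rings are stacked flat in the carton, seen at (222,145) in the left panel with tops at 20, 36 and 52 mm. The flaps are untouched. Next I fold the right flap, with the jaw shut, moving around its outside and then pushing inward.

Call:
{"name": "step_arm", "arguments": {"targets": [[[0,-0.6,0],[0,0,0]],[[0,-0.6,0],[0,0,0]],[[0,-0.6,0],[0,0,0]],[[0,-0.6,0],[0,0,0]],[[0,-0.6,0],[0,0,0]],[[0,-0.6,0.15],[0,0,0]],[[0,-0.6,0.3],[0,0,0]],[[0,-0.6,0.42],[0,0,0]],[[0,-0.6,0.42],[0,0,0]],[[0,-0.6,0.42],[0,0,0]]], "jaw": 0}}

```text
time_s: 26.55
position: [0.4904, 0.0599, 0.125]
tool_rot: [[-0.999, 0.054, -0.008], [0.054, 0.999, 0.001], [0.008, 0.0, -1.0]]
ft_force: [0.3, -0.4, 0.7]
grip_width: -0.0001
gripper_force: 0.0
```

```bash
cat > cf.py <<'E'
from h import *
a=np.radians(-3.1); X=np.array([np.cos(a),np.sin(a),0]); Y=np.array([-np.sin(a),np.cos(a),0]); C=np.array([.5005,.24,0])
def cf(P): return np.stack([(P-C)@X,(P-C)@Y,P[...,2]],-1)
if __name__=='__main__':
    o=st(); print('carton frame TCP',cf(np.array(o['position'])).round(4))
    d=cam('wrist'); np.savez('w.npz',**d)
    t=cam('top'); hsv=cv2.cvtColor(t['img'],cv2.COLOR_RGB2HSV); L=cf(pts(t)); wood=(hsv[...,0]<25)&(hsv[...,1]>60)
    q=L[wood&(abs(L[...,0])<.055)&(L[...,2]>.093)&(L[...,2]<.24)]
    for n,s in(('R',q[:,1]<-.09),('L',q[:,1]>.09)):
        k=q[s&(q[:,2]>.1)]; 
        if len(k)>10: y=abs(k[:,1])-.105; z=k[:,2]-.09; print(n,'theta',np.degrees(np.arctan2(np.sum(z*z),-np.sum(y*z))).round(1),len(k))
    k=L[wood&(abs(L[...,1])<.09)&(L[...,2]>.11)&(L[...,0]>.0)]
    if len(k)>10: print('Lid theta',np.degrees(np.arctan2(k[:,2]-.094,.07-k[:,0])).mean().round(1),len(k))
    k=L[wood&(abs(L[...,0])<.055)&(abs(L[...,1])<.09)&(L[...,2]>.08)]; print('flat pts',len(k),(k[:,2].min(),k[:,2].max()) if len(k) else '')
E
python3 cf.py
```

```text
26.55 [0.4904 0.0599 0.125 ] [[-0.999, 0.054, -0.008], [0.054, 0.999, 0.001], [0.008, 0.0, -1.0]] [ -6.8  22.8  92.4  -0.   65.2 -93.7] F [ 0.3 -0.4  0.7] w -0.0001 0.0
carton frame TCP [-0.0003 -0.1804  0.125 ]
R theta 122.5 27
L theta 120.0 1246
Lid theta 104.2 1585
flat pts 0
```

Call:
{"name": "step_arm", "arguments": {"targets": [[[0,0.05,0],[0,0,0]],[[0,0.1,-0.01],[0,0,0]],[[0,0.15,-0.03],[0,0,0]],[[0,0.2,-0.05],[0,0,0]],[[0,0.25,-0.055],[0,0,0]],[[0,0.3,-0.055],[0,0,0]],[[0,0.35,-0.03],[0,0,0]],[[0,0.38,0.02],[0,0,0]],[[0,0.4,0.06],[0,0,0]],[[0,0.41,0.09],[0,0,0]]]}}

```text
time_s: 27.48
position: [0.4989, 0.1838, 0.1007]
tool_rot: [[-0.999, 0.053, 0.002], [0.053, 0.999, 0.001], [-0.001, 0.001, -1.0]]
ft_force: [0.8, -0.5, 0.6]
grip_width: 0.0003
gripper_force: 0.5
```

```bash
python3 cf.py
```

```text
27.4833 [0.4989 0.1838 0.1007] [[-0.999, 0.053, 0.002], [0.053, 0.999, 0.001], [-0.001, 0.001, -1.0]] [  7.4  27.6  88.6   0.   63.6 -79.6] F [ 0.8 -0.5  0.6] w 0.0003 0.5160880721450667
carton frame TCP [ 0.0015 -0.0562  0.1007]
L theta 120.2 294
Lid theta 104.1 1571
flat pts 406 (np.float64(0.09176384857766351), np.float64(0.42304526800760134))
```

Call:
{"name": "step_arm", "arguments": {"targets": [[[0,0,0.015],[0,0,0]],[[0,0,0.025],[0,0,0]],[[0,0,0.032],[0,0,0]],[[0,0,0.036],[0,0,0]],[[0,0,0.036],[0,0,0]],[[0,0,0.036],[0,0,0]]]}}

```text
time_s: 28.08
position: [0.4987, 0.1825, 0.0922]
tool_rot: [[-0.999, 0.054, 0.002], [0.054, 0.999, 0.001], [-0.002, 0.001, -1.0]]
ft_force: [-9.5, -0.8, 33.5]
grip_width: 0.0001
gripper_force: 16.5
```

```bash
python3 cf.py
```

```text
28.0833 [0.4987 0.1825 0.0922] [[-0.999, 0.054, 0.002], [0.054, 0.999, 0.001], [-0.002, 0.001, -1.0]] [  7.3  28.2  89.3   0.   62.3 -79.6] F [-9.5 -0.8 33.5] w 0.0001 16.543573670787737
carton frame TCP [ 0.0013 -0.0575  0.0922]
L theta 120.1 433
Lid theta 104.2 1594
flat pts 360 (np.float64(0.08746403662150667), np.float64(0.35576961829298887))
```

Call:
{"name": "step_arm", "arguments": {"targets": [[[0,0,-0.1],[0,0,0]],[[0,0,-0.25],[0,0,0]],[[0,0,-0.42],[0,0,0]],[[0,0,-0.42],[0,0,0]],[[0,0.8,-0.42],[0,0,0]],[[0,0.8,-0.42],[0,0,0]],[[0,0.8,-0.42],[0,0,0]],[[0,0.8,-0.42],[0,0,0]],[[0,0.8,-0.42],[0,0,0]],[[0,0.8,-0.42],[0,0,0]]]}}

```text
time_s: 29.02
position: [0.5107, 0.4248, 0.2144]
tool_rot: [[-0.999, 0.053, -0.003], [0.053, 0.999, 0.001], [0.003, 0.001, -1.0]]
ft_force: [0.7, -0.8, 0.3]
grip_width: 0.0002
gripper_force: 0.0
```

Call:
{"name": "step_arm", "arguments": {"targets": [[[0,0,0],[0,0,0]],[[0,0,0],[0,0,0]],[[0,0,0],[0,0,0]]]}}

```text
time_s: 29.27
position: [0.5112, 0.4214, 0.2142]
tool_rot: [[-0.999, 0.054, -0.003], [0.054, 0.999, -0.0], [0.003, -0.0, -1.0]]
ft_force: [-0.4, -0.3, -0.3]
grip_width: 0.0001
gripper_force: 0.0
```

```bash
python3 cf.py
```

```text
29.2667 [0.5112 0.4214 0.2142] [[-0.999, 0.054, -0.003], [0.054, 0.999, -0.0], [0.003, -0.0, -1.0]] [ 29.3  34.2  55.8   0.1  90.2 -57.6] F [-0.4 -0.3 -0.3] w 0.0001 0.0
carton frame TCP [0.0009 0.1818 0.2142]
L theta 119.9 1231
Lid theta 104.2 1683
flat pts 1111 (np.float64(0.08800691542763053), np.float64(0.0984580656767465))
```

Call:
{"name": "step_arm", "arguments": {"targets": [[[0,0,0.12],[0,0,0]],[[0,0,0.24],[0,0,0]],[[0,0,0.295],[0,0,0]],[[0,0,0.295],[0,0,0]],[[0,0,0.295],[0,0,0]],[[0,0,0.295],[0,0,0]]]}}

```text
time_s: 29.87
position: [0.5118, 0.4221, 0.1278]
tool_rot: [[-0.998, 0.055, -0.0], [0.055, 0.998, 0.002], [0.0, 0.002, -1.0]]
ft_force: [0.8, 0.2, 0.4]
grip_width: 0.0006
gripper_force: 0.0
```

Call:
{"name": "step_arm", "arguments": {"targets": [[[0,-0.05,0],[0,0,0]],[[0,-0.1,-0.01],[0,0,0]],[[0,-0.15,-0.03],[0,0,0]],[[0,-0.2,-0.05],[0,0,0]],[[0,-0.25,-0.055],[0,0,0]],[[0,-0.3,-0.055],[0,0,0]],[[0,-0.35,-0.03],[0,0,0]],[[0,-0.38,0.02],[0,0,0]],[[0,-0.4,0.06],[0,0,0]],[[0,-0.41,0.09],[0,0,0]]]}}

```text
time_s: 30.7
position: [0.5047, 0.2981, 0.0995]
tool_rot: [[-0.998, 0.055, -0.001], [0.055, 0.998, 0.001], [0.001, 0.0, -1.0]]
ft_force: [0.3, 0.2, 1.3]
grip_width: 0.0002
gripper_force: 0.6
```

```bash
python3 cf.py
```

```text
30.7 [0.5047 0.2981 0.0995] [[-0.998, 0.055, -0.001], [0.055, 0.998, 0.001], [0.001, 0.0, -1.0]] [ 19.   32.4  79.6   0.   68.1 -67.9] F [0.3 0.2 1.3] w 0.0002 0.5545467753290723
carton frame TCP [0.001  0.0583 0.0995]
Lid theta 103.7 1697
flat pts 1854 (np.float64(0.08869652527468772), np.float64(0.3426671614484714))
```

Call:
{"name": "step_arm", "arguments": {"targets": [[[0,0,0.015],[0,0,0]],[[0,0,0.022],[0,0,0]],[[0,0,0.028],[0,0,0]],[[0,0,0.031],[0,0,0]],[[0,0,0.031],[0,0,0]],[[0,0,0.031],[0,0,0]]]}}

```text
time_s: 31.3
position: [0.5046, 0.2998, 0.0926]
tool_rot: [[-0.999, 0.053, 0.001], [0.053, 0.999, 0.001], [-0.001, 0.001, -1.0]]
ft_force: [-6.9, -4.9, 22.2]
grip_width: -0.0001
gripper_force: 11.0
```

Call:
{"name": "step_arm", "arguments": {"targets": [[[0,0,-0.1],[0,0,0]],[[0,0,-0.25],[0,0,0]],[[0,-0.19,-0.42],[0,0,0]],[[0,-0.19,-0.62],[0,0,0]],[[0,-0.19,-0.62],[0,0,0]],[[0,-0.19,-0.62],[0,0,0]],[[0,-0.19,-0.62],[0,0,0]],[[0,-0.19,-0.62],[0,0,0]],[[0,-0.19,-0.62],[0,0,0]]]}}

```text
time_s: 32.05
position: [0.5009, 0.2429, 0.2737]
tool_rot: [[-0.999, 0.053, -0.006], [0.053, 0.999, -0.0], [0.006, -0.001, -1.0]]
ft_force: [0.7, 0.1, -0.6]
grip_width: 0.0
gripper_force: 0.0
```

```bash
python3 cf.py
python3 - <<'E'
from h import *
from cf import cf
d=dict(np.load('w.npz')); save(cv2.resize(d['img'],(640,480)),'w10.png')
L=cf(pts(d)); 
for n,m in(('R',(abs(L[...,0])<.05)&(L[...,1]<-.04)&(L[...,1]>-.1)&(abs(L[...,2]-.09)<.02)),('L',(abs(L[...,0])<.05)&(L[...,1]>.04)&(L[...,1]<.1)&(abs(L[...,2]-.09)<.02))):
    q=L[m]; A=np.c_[q[:,:2],np.ones(len(q))]; c=np.linalg.lstsq(A,q[:,2],rcond=None)[0]; print(n,np.degrees(c[:2]).round(2),q[:,2].mean().round(4),len(q))
E
```

```text
32.05 [0.5009 0.2429 0.2737] [[-0.999, 0.053, -0.006], [0.053, 0.999, -0.0], [0.006, -0.001, -1.0]] [ 13.7  21.2  68.3   0.1  90.9 -73.3] F [ 0.7  0.1 -0.6] w 0.0 0.0
carton frame TCP [0.0003 0.0029 0.2737]
Lid theta 104.1 1683
flat pts 2001 (np.float64(0.08745887241774891), np.float64(0.48881024218251096))
R [-0.08  0.03] 0.0932 4137
L [-0.06  0.1 ] 0.0935 4146
```

View pics/w10.png

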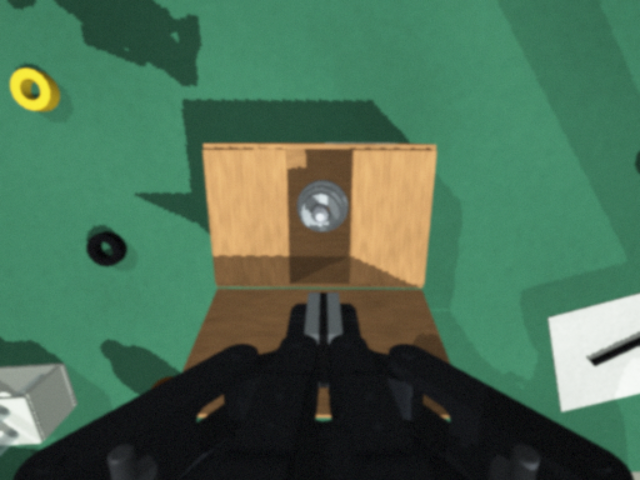

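Both side flaps lie flat at (245,215) and (390,215), with the ring stack visible in the gap at (322,205). Now the lid.

Call:
{"name": "step_arm", "arguments": {"targets": [[[-0.1,-0.01,-0.03],[0,0,0]],[[-0.2,-0.01,-0.03],[0,0,0]],[[-0.3,-0.01,-0.03],[0,0,0]],[[-0.4,-0.01,-0.03],[0,0,0]],[[-0.485,-0.01,-0.03],[0,0,0]],[[-0.485,-0.01,-0.03],[0,0,0]],[[-0.485,-0.01,-0.03],[0,0,0]],[[-0.485,-0.01,-0.03],[0,0,0]]]}}

```text
time_s: 32.82
position: [0.6461, 0.2321, 0.283]
tool_rot: [[-0.999, 0.053, -0.005], [0.053, 0.999, 0.0], [0.005, -0.0, -1.0]]
ft_force: [-0.0, 0.1, 0.2]
grip_width: 0.0001
gripper_force: 0.0
```

Call:
{"name": "step_arm", "arguments": {"targets": [[[0,0,0.06],[0,0,0]],[[0,0,0.12],[0,0,0]],[[0,0,0.2],[0,0,0]],[[0,0,0.28],[0,0,0]],[[0,0,0.28],[0,0,0]],[[0,0,0.28],[0,0,0]]]}}

```text
time_s: 33.32
position: [0.6454, 0.232, 0.2]
tool_rot: [[-0.999, 0.053, -0.005], [0.053, 0.999, -0.0], [0.005, -0.0, -1.0]]
ft_force: [0.0, -0.1, 0.8]
grip_width: -0.0001
gripper_force: 0.0
```

```bash
python3 cf.py
```

```text
33.3167 [0.6454 0.232  0.2   ] [[-0.999, 0.053, -0.005], [0.053, 0.999, -0.0], [0.005, -0.0, -1.0]] [  9.9  37.3  52.2   0.   90.8 -77. ] F [ 0.  -0.1  0.8] w -0.0001 0.0
carton frame TCP [ 1.451e-01 -1.000e-04  2.000e-01]
Lid theta 103.7 936
flat pts 1736 (np.float64(0.08670997967522887), np.float64(0.46986403944228766))
```

Call:
{"name": "step_arm", "arguments": {"targets": [[[0.06,0,0],[0,0,0]],[[0.12,0,-0.01],[0,0,0]],[[0.17,0,-0.013],[0,0,0]],[[0.22,0,-0.013],[0,0,0]],[[0.27,0,-0.01],[0,0,0]],[[0.32,0,0.005],[0,0,0]],[[0.36,0,0.02],[0,0,0]],[[0.4,0,0.04],[0,0,0]],[[0.44,0,0.07],[0,0,0]],[[0.48,0,0.11],[0,0,0]]]}}

```text
time_s: 34.25
position: [0.503, 0.2399, 0.1698]
tool_rot: [[-0.999, 0.054, 0.002], [0.054, 0.999, 0.001], [-0.002, 0.002, -1.0]]
ft_force: [0.7, -0.3, -0.3]
grip_width: -0.0001
gripper_force: 0.3
```

```bash
python3 cf.py
```

```text
34.25 [0.503  0.2399 0.1698] [[-0.999, 0.054, 0.002], [0.054, 0.999, 0.001], [-0.002, 0.002, -1.0]] [ 13.3  25.4  79.2   0.1  75.3 -73.6] F [ 0.7 -0.3 -0.3] w -0.0001 0.2658961891575018
carton frame TCP [0.0025 0.     0.1698]
R theta 83.3 164
Lid theta 46.0 999
flat pts 1526 (np.float64(0.08889169693119471), np.float64(0.4064231341272618))
```

Call:
{"name": "step_arm", "arguments": {"targets": [[[0.03,0,0.035],[0,0,0]],[[0.055,0,0.07],[0,0,0]],[[0.075,0,0.11],[0,0,0]],[[0.09,0,0.15],[0,0,0]],[[0.1,0,0.19],[0,0,0]],[[0.108,0,0.22],[0,0,0]],[[0.108,0,0.235],[0,0,0]],[[0.108,0,0.235],[0,0,0]],[[0.108,0,0.235],[0,0,0]]]}}

```text
time_s: 35.1
position: [0.471, 0.2414, 0.0979]
tool_rot: [[-0.999, 0.054, -0.001], [0.054, 0.999, 0.001], [0.001, 0.001, -1.0]]
ft_force: [-0.4, 0.2, 1.0]
grip_width: -0.0002
gripper_force: 0.0
```

```bash
python3 cf.py
```

```text
35.1 [0.471  0.2414 0.0979] [[-0.999, 0.054, -0.001], [0.054, 0.999, 0.001], [0.001, 0.001, -1.0]] [ 14.3  27.7  89.1   0.1  63.2 -72.6] F [-0.4  0.2  1. ] w -0.0002 0.0
carton frame TCP [-0.0295 -0.0002  0.0979]
Lid theta 79.2 13
flat pts 1567 (np.float64(0.09245525545084708), np.float64(0.3783413275813298))
```

Next I press gently, lift away and check.

Call:
{"name": "step_arm", "arguments": {"targets": [[[0,0,0.004],[0,0,0]],[[0,0,0.008],[0,0,0]],[[0,0,0.012],[0,0,0]],[[0,0,0.014],[0,0,0]],[[0,0,0.014],[0,0,0]],[[0,0,0.014],[0,0,0]]]}}

```text
time_s: 35.7
position: [0.4708, 0.2415, 0.0962]
tool_rot: [[-0.999, 0.054, 0.001], [0.054, 0.999, 0.001], [-0.001, 0.001, -1.0]]
ft_force: [-7.7, -2.8, 29.1]
grip_width: 0.0001
gripper_force: 14.3
```

Call:
{"name": "step_arm", "arguments": {"targets": [[[0,0,-0.1],[0,0,0]],[[0,0,-0.25],[0,0,0]],[[0,0,-0.42],[0,0,0]],[[0,0,-0.6],[0,0,0]],[[0,0,-0.6],[0,0,0]],[[0,0,-0.6],[0,0,0]],[[0,0,-0.6],[0,0,0]],[[0,0,-0.6],[0,0,0]],[[0,0,-0.6],[0,0,0]]]}}

```text
time_s: 36.45
position: [0.4701, 0.2411, 0.2713]
tool_rot: [[-0.999, 0.054, -0.006], [0.054, 0.999, -0.001], [0.006, -0.001, -1.0]]
ft_force: [0.9, 0.4, -0.5]
grip_width: -0.0
gripper_force: 0.0
```

```bash
python3 cf.py
python3 - <<'E'
from h import *
from cf import cf
d=dict(np.load('w.npz')); t=cam('side')
L=cf(pts(d)); m=(L[...,0]<.06)&(L[...,0]>-.06)&(abs(L[...,1])<.095)&(abs(L[...,2]-.097)<.015); q=L[m]
A=np.c_[q[:,:2],np.ones(len(q))]; c=np.linalg.lstsq(A,q[:,2],rcond=None)[0]; print('lid slope',np.degrees(c[:2]).round(2),q[:,2].mean().round(4),len(q))
t2=cam('top')
save(np.hstack([cv2.resize(t2['img'],(400,300)),cv2.resize(t['img'],(400,300))]),'end.png')
E
```

```text
36.45 [0.4701 0.2411 0.2713] [[-0.999, 0.054, -0.006], [0.054, 0.999, -0.001], [0.006, -0.001, -1.0]] [ 14.3  18.3  73.1   0.1  89.  -72.6] F [ 0.9  0.4 -0.5] w -0.0 0.0
carton frame TCP [-0.0305 -0.0006  0.2713]
flat pts 2395 (np.float64(0.0922714626360107), np.float64(0.3808989071064611))
lid slope [-0.26  0.09] 0.0975 14615
```

View pics/end.png

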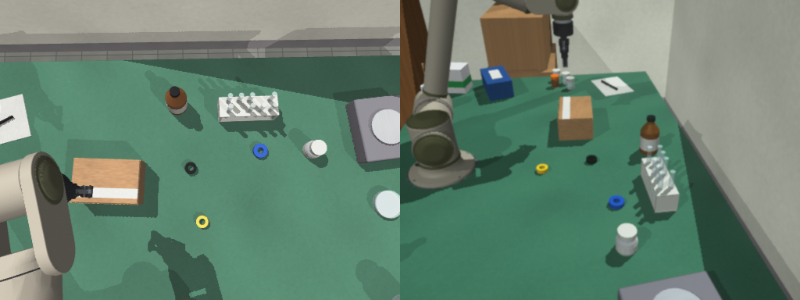

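The final views show the carton closed, with the lid flat within 0.3°. The bottle, jar, rack and look-alikes are where they were, no steel ring is left on the bench, and the gripper is clear.

```bash
python3 -c "
from rig import close_job; print(close_job())"
```

```text
the job is handed in; nothing more can be done
None
```

The three steel rings on the bench (60, 51 and 42 mm) are threaded on the post, largest at the bottom and flat; both side flaps and then the lid are folded flat, the bottle, jar and tube rack were left standing, and the job is handed in.

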